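Ready the heat press: sweep the bed, load the blocks, set the dial

TASK

Get the heat press ready for the next pressing: first sweep every loose offcut off its bed into the scrap tray with the scraper block, keeping the fingers off the offcuts while they lie on the bed. Then lay all the photo blocks face up on the bed, each flat on the pad, wholly on it and square with its edges. By the end the temperature dial must be turned to the long mark on its scale and the scraper must stand upright on the table again; do not disturb the bottles, the mugs and the roll of tape.

Things in the scene. Friction and masses are not known exactly. Their poses are not given: they have to be found in the camera images.
- press: Fixed heat press. Bed: plate with dark pad, 250 mm (x) x 300 mm (y), pad top 60 mm above the table, plate's underside at 42. Origin: on the table under the bed's centre; x to the rear (away from robot, within 0.1 rad), z up. Behind it: base body to x 256, 58 high; column, radius 26, at x 200, y 30, to 170; heating head swung out over x 230 to 600, y 30 to 420, to 240.
- tray: Fixed open aluminium scrap tray beside the bed at its -y edge, 270 mm along x, 120 mm along y, 38 mm high, walls and floor 4 mm; its near wall is tucked 10 mm under the edge of the bed, so that what is pushed over that edge falls in. Origin: centre of its underside; axes as the press's.
- scraper: Scraper block that stands on the table: white plastic base 160 mm (x) x 40 mm (y) x 24 mm high, on it an upright wooden grip 100 mm (x) x 24 mm (y), from 24 to 68 mm high. 0.24 to 0.39 kg. Origin: centre of its underside; x along its length, z up. The same either way round.
- control: Fixed control box of the press, a grey box 160 mm (x) x 110 mm (y) x 70 mm high with a white top panel carrying the temperature dial. Origin: centre of its underside; x points away from the robot within 0.25 rad, z up.
- dial (a joint): Black temperature dial on the control box, vertical axis: skirt (radius 29 mm, top at 78 mm), bar grip 50 x 14 mm up to 109 mm, white line at its pointing end. Rad, clockwise from above, stops at 0 and 4.712; at q the bar points at 135 deg - q counterclockwise from the box's x. Short ticks each 15 deg; the long mark is at 3.403. Friction 0.05 N m; stays where left.
- dial_grip (a point): Point on the dial's axis, 99 mm above the table: a good height for the TCP to grip the bar (10 mm below its top).
- dial_mark (a point): Middle of the long mark on the dial's scale, 40 mm from the dial's axis, on the top panel.
- block1: Photo block: fibreboard panel 120 mm (x) x 50 mm (y) x 18 mm thick with a white glossy face on top, 0.09 to 0.14 kg. Origin: centre of its underside; x along its length, z up out of the white face. Starts flat on the table, face up. None when absent (3 or 4 are present).
- block2: Photo block: fibreboard panel 120 mm (x) x 50 mm (y) x 18 mm thick with a white glossy face on top, 0.09 to 0.14 kg. Origin: centre of its underside; x along its length, z up out of the white face. Starts flat on the table, face up. None when absent (3 or 4 are present).
- block3: Photo block: fibreboard panel 120 mm (x) x 50 mm (y) x 18 mm thick with a white glossy face on top, 0.09 to 0.14 kg. Origin: centre of its underside; x along its length, z up out of the white face. Starts flat on the table, face up. None when absent (3 or 4 are present).
- block4: Photo block: fibreboard panel 120 mm (x) x 50 mm (y) x 18 mm thick with a white glossy face on top, 0.09 to 0.14 kg. Origin: centre of its underside; x along its length, z up out of the white face. Starts flat on the table, face up. None when absent (3 or 4 are present).
- chip1: Loose brown fibreboard offcut, a straight strip 70 x 20 x 8 mm, 12 g. Origin: centre of its underside; x along its length, z up. Starts lying flat on the pad of the press. None when absent (4 to 6 offcuts are present).
- chip2: Loose brown fibreboard offcut, a straight strip 70 x 20 x 8 mm, 12 g. Origin: centre of its underside; x along its length, z up. Starts lying flat on the pad of the press. None when absent (4 to 6 offcuts are present).
- chip3: Loose brown fibreboard offcut, an L-shaped corner: two legs 18 mm wide that fill two sides (-x and -y) of a 46 x 46 mm square, 8 mm thick, 12 g. Origin: centre of that square, on the underside; z up. Starts lying flat on the pad of the press. None when absent (4 to 6 offcuts are present).
- chip4: Loose brown fibreboard offcut, a straight strip 60 x 20 x 8 mm, 12 g. Origin: centre of its underside; x along its length, z up. Starts lying flat on the pad of the press. None when absent (4 to 6 offcuts are present).
- chip5: Loose brown fibreboard offcut, a straight strip 60 x 20 x 8 mm, 12 g. Origin: centre of its underside; x along its length, z up. Starts lying flat on the pad of the press. None when absent (4 to 6 offcuts are present).
- chip6: Loose brown fibreboard offcut, an L-shaped corner: two legs 18 mm wide that fill two sides (-x and -y) of a 46 x 46 mm square, 8 mm thick, 12 g. Origin: centre of that square, on the underside; z up. Starts lying flat on the pad of the press. None when absent (4 to 6 offcuts are present).
- bottle1: Bystander: black rectangular bottle 46 x 28 mm, 105 mm tall with its cap, standing. Origin: centre of its underside.
- bottle2: Bystander: black rectangular bottle 46 x 28 mm, 105 mm tall with its cap, standing. Origin: centre of its underside.
- bottle3: Bystander: black rectangular bottle 46 x 28 mm, 105 mm tall with its cap, standing. Origin: centre of its underside.
- mug1: Bystander: white mug, 82 mm across, 95 mm tall, handle at its +y. Origin: centre of its underside.
- mug2: Bystander: white mug, 82 mm across, 95 mm tall, handle at its +y. Origin: centre of its underside.
- tape: Bystander: roll of tape lying flat, 96 mm across, 24 mm high. Origin: centre of its underside.
Not all that is in view belongs to the job. Leave any green look-alike of the chip4 alone.

How it is judged:
On the way, in this order (a step that is already met when the one before it is completed fails the run):
1. the scraper block is held down at the bed of the press (contact force between the fingers and scraper above 1 N and z of scraper in the frame of press between 0.055 and 0.068 m and x of scraper in the frame of press between -0.17 and 0.17 m and y of scraper in the frame of press between -0.2 and 0.2 m), for 0.2 s.
2. every offcut is in the scrap tray (x of chip1 in the frame of tray between -0.14 and 0.14 m and y of chip1 in the frame of tray between -0.066 and 0.066 m and height (world z) of each of chip1, chip2, chip3, chip4, chip5, chip6 below 0.05 m and x of chip2 in the frame of tray between -0.14 and 0.14 m and y of chip2 in the frame of tray between -0.066 and 0.066 m and x of chip3 in the frame of tray between -0.14 and 0.14 m and y of chip3 in the frame of tray between -0.066 and 0.066 m and x of chip4 in the frame of tray between -0.14 and 0.14 m and y of chip4 in the frame of tray between -0.066 and 0.066 m and x of chip5 in the frame of tray between -0.14 and 0.14 m and y of chip5 in the frame of tray between -0.066 and 0.066 m and x of chip6 in the frame of tray between -0.14 and 0.14 m and y of chip6 in the frame of tray between -0.066 and 0.066 m), for 0.2 s.
3. every photo block lies on the bed: flat, face up, square, wholly on the pad (angle between each of block1, block2, block3, block4's own z axis and vertical below 0.06 rad and z of block1 in the frame of press between 0.056 and 0.064 m and ((angle between the x axis of block1 and the x axis of press, either way round below 0.17 rad and x of block1 in the frame of press between -0.068 and 0.068 m and y of block1 in the frame of press between -0.128 and 0.128 m) or (angle between the x axis of block1 and the y axis of press, either way round below 0.17 rad and x of block1 in the frame of press between -0.103 and 0.103 m and y of block1 in the frame of press between -0.093 and 0.093 m)) and z of block2 in the frame of press between 0.056 and 0.064 m and ((angle between the x axis of block2 and the x axis of press, either way round below 0.17 rad and x of block2 in the frame of press between -0.068 and 0.068 m and y of block2 in the frame of press between -0.128 and 0.128 m) or (angle between the x axis of block2 and the y axis of press, either way round below 0.17 rad and x of block2 in the frame of press between -0.103 and 0.103 m and y of block2 in the frame of press between -0.093 and 0.093 m)) and z of block3 in the frame of press between 0.056 and 0.064 m and ((angle between the x axis of block3 and the x axis of press, either way round below 0.17 rad and x of block3 in the frame of press between -0.068 and 0.068 m and y of block3 in the frame of press between -0.128 and 0.128 m) or (angle between the x axis of block3 and the y axis of press, either way round below 0.17 rad and x of block3 in the frame of press between -0.103 and 0.103 m and y of block3 in the frame of press between -0.093 and 0.093 m)) and z of block4 in the frame of press between 0.056 and 0.064 m and ((angle between the x axis of block4 and the x axis of press, either way round below 0.17 rad and x of block4 in the frame of press between -0.068 and 0.068 m and y of block4 in the frame of press between -0.128 and 0.128 m) or (angle between the x axis of block4 and the y axis of press, either way round below 0.17 rad and x of block4 in the frame of press between -0.103 and 0.103 m and y of block4 in the frame of press between -0.093 and 0.093 m))), for 0.2 s.
At the end, for the whole second after the job is handed in: Offcuts all in the scrap tray; photo blocks at rest on the pad, face up, flat (0.06 rad), square with the bed either way round (0.17 rad), wholly on the pad (3 mm over allowed); dial within 0.1 rad of the long mark (3.403 rad); scraper standing upright on the table (all of step 2 and all of step 3 and linear speed of each of block1, block2, block3, block4, scraper below 0.02 m/s and value of joint dial between 3.303 and 3.503 rad and angle between scraper's own z axis and vertical below 0.08 rad and height (world z) of scraper between -0.003 and 0.0035 m); the robot touches nothing.
It fails at once if the fingers push or hold an offcut on the bed ((contact force between the fingers and chip1 above 1 N and z of chip1 in the frame of press above 0.055 m and x of chip1 in the frame of press between -0.125 and 0.125 m and y of chip1 in the frame of press between -0.15 and 0.15 m) or (contact force between the fingers and chip2 above 1 N and z of chip2 in the frame of press above 0.055 m and x of chip2 in the frame of press between -0.125 and 0.125 m and y of chip2 in the frame of press between -0.15 and 0.15 m) or (contact force between the fingers and chip3 above 1 N and z of chip3 in the frame of press above 0.055 m and x of chip3 in the frame of press between -0.125 and 0.125 m and y of chip3 in the frame of press between -0.15 and 0.15 m) or (contact force between the fingers and chip4 above 1 N and z of chip4 in the frame of press above 0.055 m and x of chip4 in the frame of press between -0.125 and 0.125 m and y of chip4 in the frame of press between -0.15 and 0.15 m) or (contact force between the fingers and chip5 above 1 N and z of chip5 in the frame of press above 0.055 m and x of chip5 in the frame of press between -0.125 and 0.125 m and y of chip5 in the frame of press between -0.15 and 0.15 m) or (contact force between the fingers and chip6 above 1 N and z of chip6 in the frame of press above 0.055 m and x of chip6 in the frame of press between -0.125 and 0.125 m and y of chip6 in the frame of press between -0.15 and 0.15 m)).
It fails at once if a bottle, a mug or the roll of tape is pushed aside by more than 3 cm (distance of any of bottle1, bottle2, bottle3, mug1, mug2, tape from where it was at the start of the episode above 0.03 m).
Of chip1, chip2, chip3, chip4, chip5, chip6 only 4 to 6 are there at a start; the rules pass over those that are not, and their reading is None.
Of block1, block2, block3, block4 only 3 to 4 are there at a start; the rules pass over those that are not, and their reading is None.
At some moment in a run one of block1, block2, block3, block4 may be knocked a few centimetres aside while the robot is not near it.
Once in a run the grip may slacken for a moment while it holds something.
It also fails if it takes over 208 s, if anything falls off the work surface, if the arm or the gripper's body presses on something with over 40 N, if the wrist force passes 120 N, or if a joint passes its speed limit or range.

ROBOT

A 7-joint arm with a two-finger parallel gripper is mounted at the origin on the work surface. World frame = base frame: x ahead of the robot, y to its left, z up, the work surface at z = 0. Lengths are in m, angles in rad, forces in N, time in s.
With the tool pointing down it reaches from about 0.4 to 0.875 m from the base axis. Payload 19.3 kg.
Tool frame: the origin (TCP) lies between the finger pads, 19 mm behind the fingertips; this is the grasp point; z points along the fingers, y is the line along which they close (so a half turn about z gives the same grasp; the last joint's range is limited). The gripper opens to 85 mm and grips with 20 to 120 N. Pads are 22 mm wide; open, the fingers measure 114 mm over their backs; the gripper's body (76 mm by 85 mm) begins 54 mm behind the grasp point. The pads swing forward as they close: fully open they stand 13 mm farther back than shut.
Start: joints at [1.231, 0.521, -0.036, 1.599, 0.021, 1.021, -0.113], TCP at [0.167, -0.602, 0.25] pointing down, gripper open.
Joint ranges: [-2.91, 2.91], [-0.3, 2.13], [-1.5, 1.42], [0.17, 2.43], [-1.26, 4.41], [0.16, 1.93], [-2.52, 2.52]. Speed limits (rad/s): [1.89, 1.89, 2.39, 2.39, 3.01, 3.01, 3.01].

INTERFACE

Orientations are given as a rotation vector (axis times angle).
In Python, from cell import get_state, capture, sign_off gives the robot as it stands. The module is installed in compiled form; this text tells all that it offers.
- The arm moves only by the tool jog_arm, never from a script. Its argument "moves" is text: rows parted by semicolons, each of 5 numbers parted by spaces: the closure, from -1 (fully open) to 1 (shut), then the shift along the tool's x, y, z as a fraction of full scale, then the turn about the tool's z as a fraction of full scale. In form: gripper tx ty tz spin; .... A call has exactly 5 rows; each row shifts and turns the commanded pose from where the row before left it, along the tool's axes as they then stand; what a row does not reach is not made up. Full scale, the value 1, is 0.04 m for a shift and 10 degrees for a turn. A row lasts 1/8 s, in which the tool goes at most 62.5 mm and 10.7 degrees, less where a joint would pass 70% of its speed; a pose out of reach is approached as far as the arm can. A call with a number of a shift or a turn outside -1 to 1 is refused whole. A call with a gripper value outside its range is refused whole. The fingers move at their own pace and stop on an object; "newtons" is the grip in N (left out, the last holds). Time passes only in rows, so rows that do not move let the fingers close, or fill a call up. It gives the time, the measured TCP pose, the force, the opening and the grip force at its end, in the units of the state.
- get_state(): the state, without advancing time (a new reading comes with each control period).
- capture(name): name is "scene" or "top" or "wrist"; returns a dict with "pixels" (420x560x3 uint8, red, green, blue), "mtx" (3x3 intrinsics, pixels), "camera_from_world" (4x4, takes a point from world to camera coordinates); the wrist camera has in their place "hand_eye" (4x4, takes a point from camera to tool coordinates, whose origin is the TCP and whose axes are the flange's). Camera axes: x right, y up, looking along -z (the intrinsics and any distortion apply to the point x, -y, -z); pixel columns grow to the right and rows downward; lengths in m; the calibration is good to about 2 mm. A picture is of the moment at which its call begins: read the wrist's pose just before it. There is no depth.
- sign_off(): hands the job in; it is judged then, once.
The state is a dict: "t": time; "joint_positions": joint angles; "joint_vel": joint speeds; "effort": joint torques, N m; "tool_pos": TCP position; "ee_rot": TCP orientation; "force": force on the tool from outside, world axes, zero at the start; "torque": the same for the moment, N m; "opening": finger opening in m; "finger_force": force on a finger pad.
Only numpy, scipy, OpenCV 4.12 (cv2) and the standard library are available. Lean on these libraries where they do the work, as an engineer would, in place of code of your own. Each camera call takes 0.05 s, during which the arm holds its last target. There are 200 camera calls.

## Working session

There is one attempt and no reset: what is moved stays moved. The work goes in short steps, Python scripts to look and compute and a tool call to move; the robot and the scene stay as the last step left them, time stands still between calls to the robot, and variables do not carry over. Pictures are saved under pics/ and viewed, at most 14 in all, crops included, and the job is handed in when it is done.

Besides the shell and the picture viewer there is one more tool, called after ">>>" by a JSON object that holds its "api" and its "payload". jog_arm: Moves the arm, as the interface text tells. Its arguments: {"type":"object","properties":{"moves":{"type":"string"},"newtons":{"type":"number"}},"required":["moves"]}

```bash
mkdir -p pics; ls; cat > h.py <<'E'
import numpy as np, cv2
from cell import get_state, capture
from scipy.spatial.transform import Rotation as R
def grab(name):
    s=get_state(); c=capture(name); c['s']=s
    if name=='wrist':
        T=np.eye(4);T[:3,:3]=R.from_rotvec(s['ee_rot']).as_matrix();T[:3,3]=s['tool_pos']
        c['wc']=T@np.array(c['hand_eye'])
    else: c['wc']=np.linalg.inv(np.array(c['camera_from_world']))
    return c
def ray(c,u,v):
    K=np.array(c['mtx']);d=np.linalg.inv(K)@np.array([u,v,1.]);d=np.array([d[0],-d[1],-d[2]])
    return c['wc'][:3,3],c['wc'][:3,:3]@d
def plane(c,u,v,z):
    o,d=ray(c,u,v);return (o+d*(z-o[2])/d[2])
def proj(c,p):
    q=np.linalg.inv(c['wc'])@np.append(p,1);q=np.array([q[0],-q[1],-q[2]]);u=np.array(c['mtx'])@q;return u[:2]/u[2]
def save(c,n,crop=None,k=1):
    im=c['pixels'][:,:,::-1]
    if crop: x0,y0,x1,y1=crop;im=im[y0:y1,x0:x1]
    cv2.imwrite('pics/'+n+'.png',cv2.resize(im,None,fx=k,fy=k,interpolation=cv2.INTER_CUBIC))
def keep(c,n): np.savez('pics/'+n+'.npz',**{k:c[k] for k in('pixels','mtx','wc')})
def load(n): return dict(np.load('pics/'+n+'.npz'))
E
python3 - <<'E'
from h import *
for n in('scene','top'):
    c=grab(n);keep(c,n+'0');save(c,n+'0',k=1.42);print(n,c.keys(),np.round(c['wc'],3).tolist(),np.round(c['mtx'],1).tolist())
s=get_state();print({k:np.round(v,3) for k,v in s.items()});print(R.from_rotvec(s['ee_rot']).as_matrix().round(2))
E
```

```text
pics
scene dict_keys(['pixels', 'mtx', 'camera_from_world', 's', 'wc']) [[-0.068, -0.77, 0.634, 1.489], [0.998, -0.046, 0.05, 0.095], [-0.009, 0.636, 0.771, 1.335], [0.0, 0.0, 0.0, 1.0]] [[540.7, 0.0, 281.0], [0.0, 540.7, 213.3], [0.0, 0.0, 1.0]]
top dict_keys(['pixels', 'mtx', 'camera_from_world', 's', 'wc']) [[-0.009, 0.992, -0.123, 0.353], [-1.0, -0.01, -0.002, 0.03], [-0.003, 0.123, 0.992, 1.264], [0.0, 0.0, 0.0, 1.0]] [[420.7, 0.0, 283.7], [0.0, 420.7, 201.8], [0.0, 0.0, 1.0]]
{'t': np.float64(0.1), 'joint_positions': array([ 1.231,  0.522, -0.036,  1.6  ,  0.021,  1.021, -0.113]), 'joint_vel': array([ 0.   , -0.002, -0.003, -0.002, -0.001, -0.   , -0.   ]), 'effort': array([ 6.0000e-03, -9.2849e+01,  1.9860e+00, -3.7053e+01,  1.8000e-02,
        5.0000e-03,  0.0000e+00]), 'tool_pos': array([ 0.166, -0.602,  0.249]), 'ee_rot': array([-3.112, -0.422,  0.   ]), 'force': array([-0.069,  0.07 ,  0.223]), 'torque': array([0.006, 0.011, 0.025]), 'finger_force': np.float64(0.0), 'opening': np.float64(0.085)}
[[ 0.96  0.27 -0.  ]
 [ 0.27 -0.96  0.  ]
 [-0.   -0.   -1.  ]]
```

View pics/scene0.png

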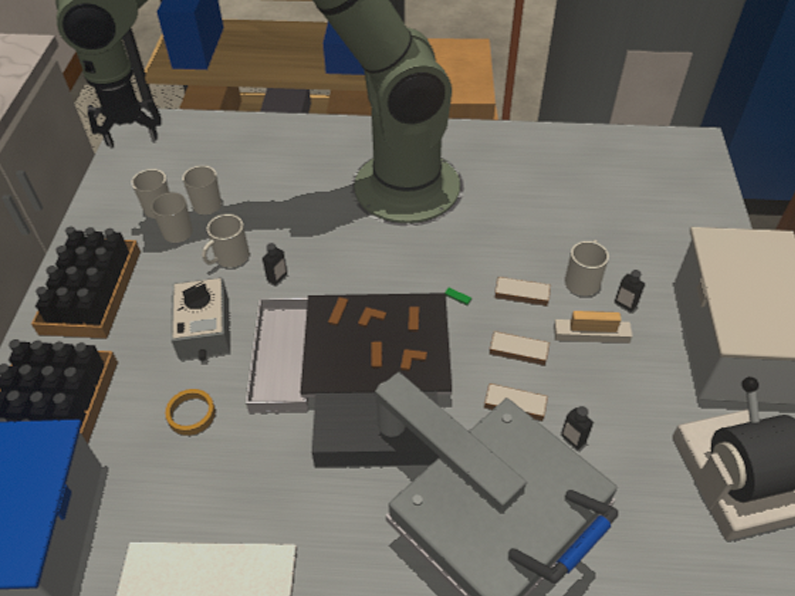

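View pics/top0.png

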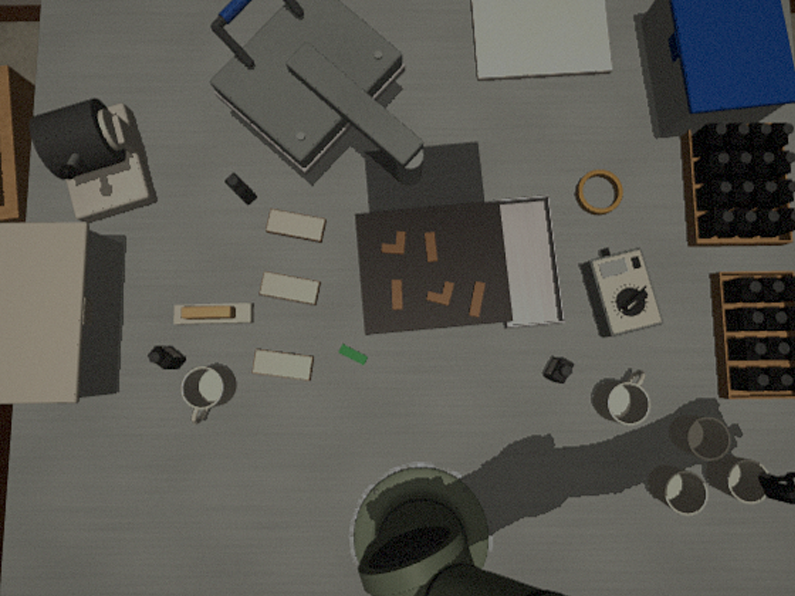

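The pictures (795-px scale) show three white blocks left of the bed (top view ~(295,225), (290,288), (283,364)). The scraper is at (213,313) and five brown offcuts lie on the dark pad centred ~(435,268). The tray is right of it, the dial box is at (625,290), and the green look-alike strip at (353,354) is to be left alone.

```bash
cat >> h.py <<'E'
def tri(c1,p1,c2,p2):
    o1,d1=ray(c1,*p1);o2,d2=ray(c2,*p2);A=np.stack([d1,-d2],1)
    t=np.linalg.lstsq(A,o2-o1,rcond=None)[0];a=o1+d1*t[0];b=o2+d2*t[1];return (a+b)/2,np.linalg.norm(a-b)
def blobs(m,amin=60,amax=1e5):
    m=m.astype(np.uint8);cs,_=cv2.findContours(m,cv2.RETR_EXTERNAL,cv2.CHAIN_APPROX_NONE)
    return [(cv2.minAreaRect(x),cv2.contourArea(x),x) for x in cs if amin<cv2.contourArea(x)<amax]
E
python3 - <<'E'
from h import *
for n in('top0','scene0'):
    c=load(n);im=c['pixels'];hsv=cv2.cvtColor(im,cv2.COLOR_RGB2HSV)
    def v(x,y):return im[int(y/1.42),int(x/1.42)].tolist(),hsv[int(y/1.42),int(x/1.42)].tolist()
    P={'top0':dict(block=(295,225),scr=(180,313),grip=(213,313),chip=(431,245),pad=(460,300),table=(330,260),tray=(525,250)),
    'scene0':dict(block=(520,346),scr=(560,330),grip=(595,321),chip=(377,353),pad=(340,360),table=(460,400),tray=(280,350))}[n]
    for k,(x,y) in P.items(): print(n,k,v(x,y))
    H,S,V=[hsv[:,:,i].astype(int) for i in range(3)]
    print('brown');
    for r,a,_ in blobs((H<18)&(S>110)&(V>60),30): print(np.round(r[0],1),np.round(r[1],1),round(r[2]),a)
E
```

```text
top0 block ([145, 140, 124], [23, 37, 145])
top0 scr ([142, 138, 122], [24, 36, 142])
top0 grip ([142, 121, 84], [19, 104, 142])
top0 chip ([105, 77, 52], [14, 129, 105])
top0 pad ([61, 58, 56], [12, 21, 61])
top0 table ([107, 106, 98], [27, 21, 107])
top0 tray ([143, 137, 130], [16, 23, 143])
brown
[335.3 210.5] [ 6.7 24.3] 11 133.0
[309.6 205. ] [15.7 15.9] 16 127.5
[279. 207.] [20.  6.] 90 108.5
[532.5 235.5] [90.8 46.3] 86 675.5
[303.1 173.7] [20.8  6.8] 84 114.0
[277.  170.5] [15. 16.] 90 132.0
[504.5 147.8] [106.  52.] 45 304.5
[  6.5 100. ] [ 13. 108.] 0 881.5
scene0 block ([191, 178, 156], [19, 47, 191])
scene0 scr ([191, 177, 157], [18, 45, 191])
scene0 grip ([108, 85, 57], [16, 120, 108])
scene0 chip ([122, 79, 45], [13, 161, 122])
scene0 pad ([52, 47, 46], [5, 29, 52])
scene0 table ([144, 142, 135], [23, 16, 144])
scene0 tray ([173, 164, 157], [13, 24, 173])
brown
[129.6 282.3] [ 8.3 25.9] 62 36.0
[ 69.2 276.1] [14.6 60.1] 12 242.5
[290.9 253.6] [17.  14.6] 8 136.5
[264.5 249. ] [18.  7.] 90 119.5
[419.  225.5] [13. 34.] 90 379.0
[290.5 224. ] [16.  7.] 90 99.5
[261.5 223.9] [17.2 13.5] 16 118.0
[237.6 218.6] [ 7.1 20.1] 23 118.0
[ 69.5 212. ] [44.3 94.1] 51 834.5
[557.4 151.3] [10.2 25.1] 28 71.0
[240.4  66.1] [42.  26.7] 3 581.5
[50.6 50.3] [10.3 19.4] 31 94.5
[116.3  53.2] [33.9 23.1] 35 81.5
[325.4  55. ] [61.  42.7] 84 1862.0
[177.4  45.8] [99.3 62.8] 2 2301.0
[360.3  41.4] [ 5.3 84.1] 7 341.0
```

```bash
python3 - <<'E'
from h import *
c=load('top0');save(c,'dial0',(400,160,480,240),5)
E
```

```text
(no output)
```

View pics/dial0.png

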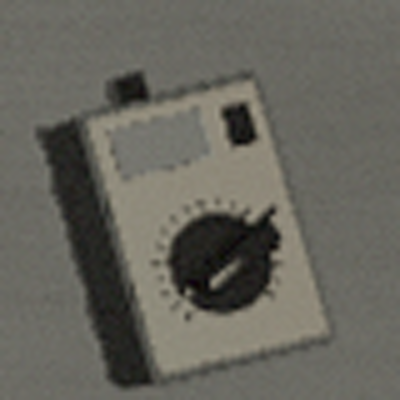

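The crop shows the long mark at about (270,215) and the white pointer line around (225,277), so the dial points lower-left. I'll measure it closely later.

```bash
python3 - <<'E'
from h import *
t=load('top0');s=load('scene0')
def masks(c,Vb,tray):
    hsv=cv2.cvtColor(c['pixels'],cv2.COLOR_RGB2HSV);H,S,V=[hsv[:,:,i].astype(int) for i in range(3)]
    w=(V>Vb)&(S>28)&(S<75); g=(H<24)&(S>80)&(V>60); pad=(V<90)
    return w,g,pad
for c,n,Vb in((t,'top',125),(s,'scene',165)):
    w,g,pad=masks(c,Vb,0)
    for nm,m,lo,hi in(('white',w,150,2500),('grip',g,150,600),('pad',pad,3000,30000)):
        for r,a,x in blobs(m,lo,hi):
            if nm=='pad': print(n,nm,cv2.approxPolyDP(x,6,True)[:,0].tolist(),a)
            else: print(n,nm,np.round(r[0],1),np.round(r[1],1),round(r[2],1),a,plane(c,*r[0],.018).round(3) if nm=='white' else plane(c,*r[0],.068).round(3))
E
```

```text
top white [148.5 220.1] [13.2 53.3] 88.5 218.5 [0.457 0.434 0.018]
top white [203.1 202.2] [38.6 15.3] 10.5 498.5 [0.509 0.272 0.018]
top white [441.  204.8] [53.4 34.5] 74.1 1709.5 [ 0.494 -0.437  0.018]
top white [207.6 157.8] [38.1 14.8] 10.6 509.0 [0.644 0.26  0.018]
top white [ 74.3 130.5] [31.1 53.6] 72.6 1000.0 [0.733 0.669 0.018]
top grip [145. 220.] [ 8. 34.] 90.0 250.5 [0.453 0.427 0.068]
top grip [335.6 210.3] [ 7.8 25. ] 13.0 157.5 [ 0.476 -0.116  0.068]
top grip [309.5 205. ] [16.5 16.7] 14.0 154.0 [ 0.492 -0.042  0.068]
top grip [504.3 147. ] [106.8  52.6] 45.4 318.0 [ 0.656 -0.611  0.068]
top pad [[559, 332], [540, 334], [517, 321], [522, 304], [503, 280], [419, 312], [391, 315], [387, 305], [374, 306], [324, 337], [287, 329], [266, 339], [250, 366], [252, 403], [261, 419], [401, 419], [340, 401], [343, 377], [400, 349], [451, 339], [471, 357], [477, 332], [480, 344], [471, 352], [488, 360], [496, 351], [482, 330], [489, 326], [516, 350], [519, 326], [519, 349], [558, 355]] 17685.5
top pad [[509, 192], [522, 194], [509, 197], [509, 213], [552, 213], [511, 217], [511, 2
[... 2700 characters left out ...]
3], [559, 0]] 15686.0
scene pad [[284, 0], [220, 0], [231, 14], [229, 51], [257, 53], [259, 125], [161, 145], [151, 127], [153, 148], [130, 145], [129, 170], [116, 169], [101, 148], [93, 161], [101, 176], [145, 167], [156, 149], [170, 153], [174, 181], [173, 161], [220, 165], [260, 150], [290, 157], [318, 147], [321, 139], [289, 156], [262, 149], [316, 142], [309, 110], [315, 55], [296, 46], [269, 57], [295, 36], [292, 27], [305, 41], [283, 17]] 11105.0
scene pad [[103, 0], [51, 0], [40, 11], [53, 37], [44, 51], [39, 43], [0, 107], [13, 139], [0, 120], [0, 242], [66, 108], [51, 73], [58, 60], [67, 62], [71, 74], [62, 82], [75, 102], [80, 86], [96, 85], [110, 97], [113, 83], [91, 19]] 10950.5
```

```bash
python3 - <<'E'
from h import *
t=load('top0');s=load('scene0')
P={'nearL':((257.5,235),(313,207)),'farL':((250.5,151),(317.5,275)),'farR':((353,142.5),(212,277)),'nearR':((360,227.5),(215.5,208)),
'b1':((203.1,202.2),(365.7,242.9)),'b2':((207.6,157.8),(363.4,280.8)),'b3':((199.3,256),(367.9,202.7)),'grip':((145,220),(419,225.5))}
Q={}
for k,(a,b) in P.items():
    p,e=tri(t,a,s,b);Q[k]=p;print(k,p.round(4),'gap',round(e,4))
for k in list(P)[:4]: print(k,plane(t,*P[k][0],.06).round(3),plane(s,*P[k][1],.06).round(3))
C=np.mean([(plane(t,*P[k][0],.06)+plane(s,*P[k][1],.06))/2 for k in list(P)[:4]],0)
A={k:(plane(t,*P[k][0],.06)+plane(s,*P[k][1],.06))/2 for k in list(P)[:4]}
d=A['farL']+A['farR']-A['nearL']-A['nearR'];e=A['nearL']+A['farL']-A['nearR']-A['farR']
print('bed',C,np.degrees(np.arctan2(d[1],d[0])),np.linalg.norm(d)/2,np.degrees(np.arctan2(-e[0],e[1])),np.linalg.norm(e)/2)
for u in((303.1,173.7),(277,170.5),(335.3,210.5),(309.6,205),(279,207)):print(plane(t,*u,.068).round(3))
# grip orientation in top
for r,a,x in blobs(((lambda h:(h[:,:,0]<24)&(h[:,:,1]>80)&(h[:,:,2]>60))(cv2.cvtColor(t['pixels'],cv2.COLOR_RGB2HSV))),200,300):
    vx=cv2.fitLine(x,cv2.DIST_L2,0,.01,.01).ravel();print(vx, plane(t,vx[2]+15*vx[0],vx[3]+15*vx[1],.068)-plane(t,vx[2]-15*vx[0],vx[3]-15*vx[1],.068))
E
```

```text
nearL [0.4078 0.1083 0.0581] gap 0.0018
farL [0.6544 0.1285 0.0559] gap 0.0015
farR [ 0.6773 -0.17    0.0535] gap 0.0088
nearR [ 0.4269 -0.1895  0.0543] gap 0.005
b1 [0.5085 0.2717 0.0214] gap 0.0003
b2 [0.6434 0.2605 0.0213] gap 0.0012
b3 [0.3496 0.282  0.0226] gap 0.0036
grip [0.4547 0.4317 0.0505] gap 0.0031
nearL [0.408 0.107 0.06 ] [0.409 0.109 0.06 ]
farL [0.653 0.127 0.06 ] [0.657 0.129 0.06 ]
farR [ 0.676 -0.173  0.06 ] [ 0.682 -0.164  0.06 ]
nearR [ 0.426 -0.186  0.06 ] [ 0.431 -0.191  0.06 ]
bed [ 0.54288229 -0.03016224  0.06      ] 4.566960121540574 0.24904636985909173 4.237450570635343 0.2976029675037461
[ 0.583 -0.025  0.068]
[0.593 0.05  0.068]
[ 0.475 -0.116  0.068]
[ 0.492 -0.042  0.068]
[0.487 0.045 0.068]
[ 9.9984020e-01 -1.7877994e-02  1.4520987e+02  2.1970370e+02] [ 0.00071825 -0.08555091  0.        ]
```

>>> {"api": "jog_arm", "payload": {"moves": "-1 0.883 -0.54 0 0;-1 0.883 -0.54 0 0;-1 0.883 -0.54 0 0;-1 0.883 -0.54 0 0;-1 0.883 -0.54 0 0", "newtons": 60}}

```text
t: 0.72
tool_pos: [0.3087, -0.4501, 0.2498]
ee_rot: [-3.113, -0.422, 0.0]
force: [1.1, 0.3, -0.3]
opening: 0.0855
finger_force: 0.0
```

>>> {"api": "jog_arm", "payload": {"moves": "-1 0.883 -0.54 0 0;-1 0.883 -0.54 0 0;-1 0.883 -0.54 0 0;-1 0.883 -0.54 0 0;-1 0.883 -0.54 0 0"}}

```text
t: 1.35
tool_pos: [0.4501, -0.299, 0.2499]
ee_rot: [-3.113, -0.422, 0.0]
force: [0.4, -0.2, -0.1]
opening: 0.0852
finger_force: 0.0
```

>>> {"api": "jog_arm", "payload": {"moves": "-1 0.353 -0.81 0 0;-1 0.353 -0.81 0 0;-1 0.353 -0.81 0 0;-1 0.353 -0.81 0 0;-1 0.353 -0.81 0 0"}}

```text
t: 1.98
tool_pos: [0.4742, -0.124, 0.2499]
ee_rot: [-3.113, -0.422, 0.0]
force: [1.1, 0.1, -0.4]
opening: 0.0854
finger_force: 0.0
```

>>> {"api": "jog_arm", "payload": {"moves": "-1 0.353 -0.81 0 0;-1 0.353 -0.81 0 0;-1 0.353 -0.81 0 0;-1 0.353 -0.81 0 0;-1 0.353 -0.81 0 0"}}

```text
t: 2.6
tool_pos: [0.4991, 0.0509, 0.2498]
ee_rot: [3.113, 0.422, -0.001]
force: [0.6, 0.5, -0.5]
opening: 0.0853
finger_force: 0.0
```

>>> {"api": "jog_arm", "payload": {"moves": "-1 0.108 -0.956 0 0;-1 0.108 -0.956 0 0;-1 0.108 -0.956 0 0;-1 0.108 -0.956 0 0;-1 0.108 -0.956 0 0"}}

```text
t: 3.22
tool_pos: [0.4687, 0.241, 0.2499]
ee_rot: [3.113, 0.422, -0.0]
force: [-1.1, -0.5, 0.5]
opening: 0.0852
finger_force: 0.0
```

>>> {"api": "jog_arm", "payload": {"moves": "-1 0.108 -0.956 0 0;-1 0.108 -0.956 0 0;-1 0.108 -0.956 0 0;-1 0.108 -0.956 0 0;-1 0.108 -0.956 0 0"}}

```text
t: 3.85
tool_pos: [0.4386, 0.431, 0.2497]
ee_rot: [3.113, 0.422, -0.001]
force: [0.8, -0.7, 0.2]
opening: 0.0855
finger_force: 0.0
```

>>> {"api": "jog_arm", "payload": {"moves": "-1 0 0 0 -0.93;-1 0 0 0 -0.93;-1 0 0 0 -0.93;-1 0 0 0 -0.93;-1 0 0 0 -0.93"}}

```text
t: 4.47
tool_pos: [0.4388, 0.4298, 0.2497]
ee_rot: [2.689, 1.624, -0.001]
force: [-0.8, -0.4, 0.2]
opening: 0.0852
finger_force: 0.0
```

>>> {"api": "jog_arm", "payload": {"moves": "-1 0 0 0 -0.93;-1 0 0 0 -0.93;-1 0 0 0 -0.93;-1 0 0 0 -0.93;-1 0 0 0 0"}}

```text
t: 5.1
tool_pos: [0.439, 0.4297, 0.2496]
ee_rot: [-2.038, -2.39, 0.001]
force: [1.1, -0.2, 0.1]
opening: 0.0851
finger_force: 0.0
```

```bash
python3 - <<'E'
from h import *
c=grab('wrist');keep(c,'w1');save(c,'w1');print(c['s']['joint_positions'].round(2));print(np.round(c['wc'],3))
im=c['pixels'];hsv=cv2.cvtColor(im,cv2.COLOR_RGB2HSV);H,S,V=[hsv[:,:,i].astype(int) for i in range(3)]
for r,a,x in blobs((H<24)&(S>80)&(V>60),800):
    b=cv2.boxPoints(r);print(a,r,[plane(c,*p,.068).round(4).tolist() for p in b],plane(c,*r[0],.068).round(4))
E
```

```text
[-0.4   0.59 -0.71  1.6   0.42  1.11 -1.06]
[[ 0.987 -0.151 -0.049  0.428]
 [ 0.158  0.938  0.309  0.507]
 [-0.001 -0.313  0.95   0.373]
 [ 0.     0.     0.     1.   ]]
3108.5 ((302.71624755859375, 182.29730224609375), (29.580902099609375, 115.6722412109375), 8.972626686096191) [[0.443, 0.3793, 0.068], [0.4421, 0.4808, 0.068], [0.4662, 0.481, 0.068], [0.4697, 0.3791, 0.068]] [0.4552 0.4326 0.068 ]
```

View pics/w1.png

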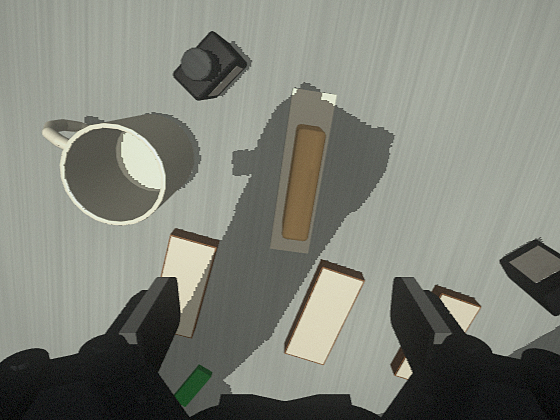

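The wrist view shows the scraper's grip at (303,182), about 24×101 mm as stated. The mug is at (115,170) and a bottle at (210,65), both clear of the fingers.

>>> {"api": "jog_arm", "payload": {"moves": "-1 0 0 0 0.81;-1 0.06 0.4 0.8 0;-1 0 0 0.9 0;-1 0 0 0.9 0;-1 0 0 0.9 0"}}

```text
t: 5.78
tool_pos: [0.4549, 0.4325, 0.1088]
ee_rot: [2.205, 2.237, 0.0]
force: [0.7, 0.6, -0.1]
opening: 0.0855
finger_force: 0.0
```

>>> {"api": "jog_arm", "payload": {"moves": "-1 0 0 0.9 0;-1 0 0 0.64 0;-1 0 0 0 0;1 0 0 0 0;1 0 0 0 0", "newtons": 80}}

```text
t: 6.4
tool_pos: [0.4554, 0.433, 0.0497]
ee_rot: [2.202, 2.241, 0.003]
force: [0.4, -0.0, -0.6]
opening: 0.0517
finger_force: 0.0
```

>>> {"api": "jog_arm", "payload": {"moves": "1 0 0 0 0;1 0 0 0 0;1 0 0 0 0;1 0 0 0 0;1 0 0 0 0"}}

```text
t: 7.02
tool_pos: [0.4552, 0.4327, 0.0491]
ee_rot: [2.201, 2.241, 0.001]
force: [-0.4, -1.8, 7.2]
opening: 0.0234
finger_force: 77.8
```

>>> {"api": "jog_arm", "payload": {"moves": "1 0 0 -0.5 0;1 0 0 -0.8 0;1 0 0 -0.8 0;1 0 0 -0.8 0;1 0 0 -0.85 0"}}

```text
t: 7.65
tool_pos: [0.4546, 0.4324, 0.2006]
ee_rot: [-2.201, -2.242, -0.0]
force: [0.5, -0.2, -2.6]
opening: 0.0232
finger_force: 78.7
```

>>> {"api": "jog_arm", "payload": {"moves": "1 0 0 0 0.962;1 0 0 0 0.962;1 0 0 0 0.962;1 0 0 0 0.962;1 0 0 0 0.962"}}

```text
t: 8.28
tool_pos: [0.4546, 0.4327, 0.1996]
ee_rot: [-2.926, -1.142, -0.0]
force: [-0.5, 0.7, -2.8]
opening: 0.0231
finger_force: 78.9
```

>>> {"api": "jog_arm", "payload": {"moves": "1 0 0 0 0.962;1 0 0 0 0.962;1 0 0 0 0.962;1 0 0 0 0.962;1 0 0 0 0"}}

```text
t: 8.9
tool_pos: [0.4545, 0.4329, 0.1995]
ee_rot: [-3.138, -0.125, -0.0]
force: [-0.4, 0.1, -2.1]
opening: 0.0231
finger_force: 78.9
```

>>> {"api": "jog_arm", "payload": {"moves": "1 0 0.7 0 0;1 0 0.7 0 0;1 0 0.7 0 0;1 0 0.7 0 0;1 0 0.7 0 0"}}

```text
t: 9.52
tool_pos: [0.4657, 0.2923, 0.199]
ee_rot: [-3.138, -0.129, -0.0]
force: [0.4, -0.7, -2.8]
opening: 0.0231
finger_force: 79.0
```

>>> {"api": "jog_arm", "payload": {"moves": "1 0 0.7 0 0;1 0 0.7 0 0;1 0 0.7 0 0;1 0 0.7 0 0;1 0 0.7 0 0"}}

```text
t: 10.15
tool_pos: [0.4766, 0.1527, 0.199]
ee_rot: [-3.139, -0.129, -0.001]
force: [1.0, 0.2, -2.2]
opening: 0.0232
finger_force: 79.0
```

>>> {"api": "jog_arm", "payload": {"moves": "1 -0.05 0.56 0.4 0;1 0 0 0.6 0;1 0 0 0.6 0;1 0 0 0.5 0;1 0 0 0 0"}}

```text
t: 10.78
tool_pos: [0.4758, 0.131, 0.1139]
ee_rot: [3.139, 0.128, -0.003]
force: [1.2, 0.7, -2.8]
opening: 0.0236
finger_force: 79.0
```

```bash
python3 - <<'E'
from h import *
c=grab('scene');save(c,'s2',(170,150,380,310),3.7);print(c['s']['joint_positions'].round(2),c['s']['tool_pos'],c['s']['force'])
E
```

```text
[-0.21  0.53 -0.23  2.04  0.21  0.59 -2.08] [0.47583228 0.13099626 0.11394986] [ 1.21055725  0.71224265 -2.77224599]
```

View pics/s2.png

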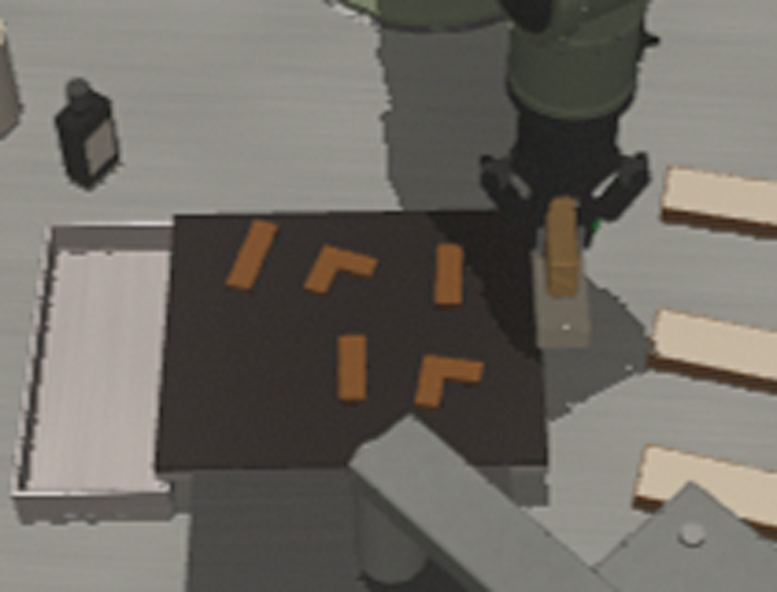

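The scraper is at the pad's +y edge with all five offcuts in front of it (crop (250,255), (340,268), (448,273), (351,367), (447,380)). Starting the sweep.

>>> {"api": "jog_arm", "payload": {"moves": "1 0 0 0.08 0;1 0 0.3 0 0;1 0 0.4 0 0;1 0 0.4 0 0;1 0 0.4 0 0"}}

```text
t: 11.45
tool_pos: [0.4812, 0.0696, 0.1113]
ee_rot: [3.139, 0.122, 0.0]
force: [0.2, -0.5, -2.6]
opening: 0.0236
finger_force: 79.0
```

>>> {"api": "jog_arm", "payload": {"moves": "1 0 0.4 0 0;1 0 0.4 0 0;1 0 0.4 0 0;1 0 0.4 0 0;1 0 0.4 0 0"}}

```text
t: 12.08
tool_pos: [0.4875, -0.0096, 0.1112]
ee_rot: [-3.139, -0.123, -0.0]
force: [0.2, 0.7, -2.2]
opening: 0.0234
finger_force: 79.1
```

>>> {"api": "jog_arm", "payload": {"moves": "1 0 0.4 0 0;1 0 0.4 0 0;1 0 0.4 0 0;1 0 0.4 0 0;1 0 0.4 0 0"}}

```text
t: 12.7
tool_pos: [0.4937, -0.0894, 0.1112]
ee_rot: [-3.139, -0.123, -0.0]
force: [-0.6, 0.0, -3.3]
opening: 0.0233
finger_force: 79.1
```

>>> {"api": "jog_arm", "payload": {"moves": "1 0 0.4 0 0;1 0 0.4 0 0;1 0 0.4 0 0;1 0 0.4 0 0;1 0 0.4 0 0"}}

```text
t: 13.32
tool_pos: [0.4999, -0.1691, 0.1112]
ee_rot: [-3.139, -0.123, 0.0]
force: [-0.3, -0.3, -2.2]
opening: 0.0231
finger_force: 79.1
```

>>> {"api": "jog_arm", "payload": {"moves": "1 0 0.4 0 0;1 0 0.4 0 0;1 0 0.4 0 0;1 0 0.2 0 0;1 0 0 0 0"}}

```text
t: 13.95
tool_pos: [0.5042, -0.2243, 0.1111]
ee_rot: [-3.139, -0.122, 0.0]
force: [-0.4, -0.3, -3.1]
opening: 0.023
finger_force: 79.1
```

```bash
python3 - <<'E'
from h import *
c=grab('scene');save(c,'s3',(170,150,380,310),3.7);print(c['s']['joint_positions'].round(2),c['s']['tool_pos'],c['s']['force'])
E
```

```text
[ 0.49  0.6  -0.24  1.9   0.22  0.67 -1.38] [ 0.50420302 -0.22434235  0.11110293] [-0.42381979 -0.28755408 -3.06687752]
```

View pics/s3.png

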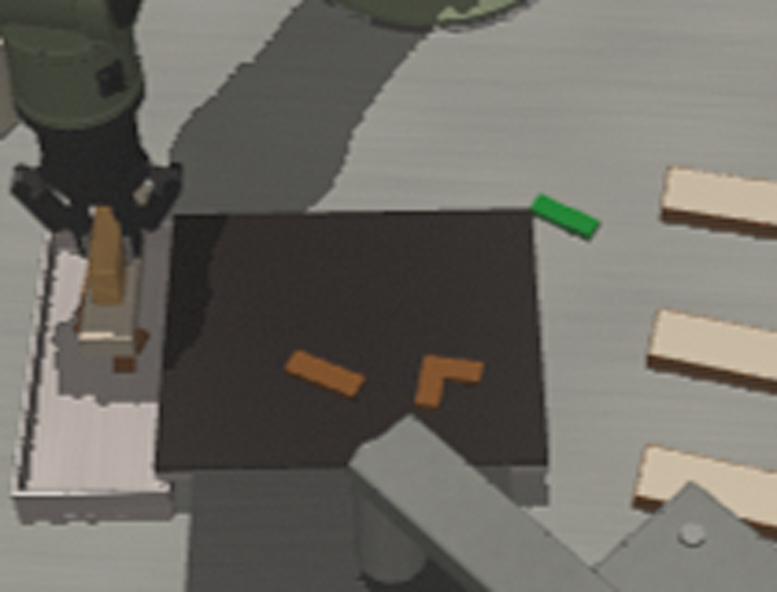

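Three offcuts are in the tray. Two remain at crop (325,372) and (447,380), towards the rear. Second pass next, shifted rearward.

>>> {"api": "jog_arm", "payload": {"moves": "1 0 0 -0.75 0;1 0 0 -0.75 0;1 0.308 -0.89 0 0;1 0.308 -0.89 0 0;1 0.308 -0.89 0 0"}}

```text
t: 14.62
tool_pos: [0.5329, -0.1127, 0.1713]
ee_rot: [-3.139, -0.124, -0.0]
force: [0.6, 0.1, -3.3]
opening: 0.0234
finger_force: 79.2
```

>>> {"api": "jog_arm", "payload": {"moves": "1 0.308 -0.89 0 0;1 0.308 -0.89 0 0;1 0.308 -0.89 0 0;1 0.308 -0.89 0 0;1 0.308 -0.89 0 0"}}

```text
t: 15.25
tool_pos: [0.5801, 0.0697, 0.1712]
ee_rot: [-3.139, -0.124, 0.0]
force: [0.7, -0.2, -2.4]
opening: 0.0232
finger_force: 79.2
```

>>> {"api": "jog_arm", "payload": {"moves": "1 0 -0.89 0 0;1 0 -0.89 0 0;1 0 0 0.75 0;1 0 0 0.75 0;1 0 0 0 0"}}

```text
t: 15.88
tool_pos: [0.5738, 0.1398, 0.11]
ee_rot: [-3.139, -0.125, 0.003]
force: [0.3, -0.2, -2.4]
opening: 0.0233
finger_force: 79.3
```

>>> {"api": "jog_arm", "payload": {"moves": "1 0 0.3 0 0;1 0 0.4 0 0;1 0 0.4 0 0;1 0 0.4 0 0;1 0 0.4 0 0"}}

```text
t: 16.5
tool_pos: [0.5808, 0.0615, 0.1113]
ee_rot: [3.139, 0.122, 0.0]
force: [0.3, -0.4, -2.8]
opening: 0.0232
finger_force: 79.3
```

>>> {"api": "jog_arm", "payload": {"moves": "1 0 0.4 0 0;1 0 0.4 0 0;1 0 0.4 0 0;1 0 0.4 0 0;1 0 0.4 0 0"}}

```text
t: 17.12
tool_pos: [0.5869, -0.0179, 0.1112]
ee_rot: [-3.139, -0.123, 0.0]
force: [-0.2, 0.4, -3.0]
opening: 0.0234
finger_force: 79.3
```

>>> {"api": "jog_arm", "payload": {"moves": "1 0 0.4 0 0;1 0 0.4 0 0;1 0 0.4 0 0;1 0 0.4 0 0;1 0 0.4 0 0"}}

```text
t: 17.75
tool_pos: [0.5932, -0.0977, 0.1112]
ee_rot: [-3.139, -0.123, 0.0]
force: [-0.2, 0.3, -3.0]
opening: 0.0233
finger_force: 79.1
```

>>> {"api": "jog_arm", "payload": {"moves": "1 0 0.4 0 0;1 0 0.4 0 0;1 0 0.4 0 0;1 0 0.4 0 0;1 0 0.4 0 0"}}

```text
t: 18.38
tool_pos: [0.5995, -0.1775, 0.1112]
ee_rot: [-3.139, -0.123, 0.0]
force: [0.1, 0.2, -2.8]
opening: 0.0233
finger_force: 79.1
```

>>> {"api": "jog_arm", "payload": {"moves": "1 0 0.4 0 0;1 0 0.4 0 0;1 0 0.2 0 0;1 0 0 -0.75 0;1 0 0 -0.75 0"}}

```text
t: 19.0
tool_pos: [0.6024, -0.2161, 0.1717]
ee_rot: [-3.139, -0.123, 0.001]
force: [0.5, -1.1, -2.3]
opening: 0.0231
finger_force: 79.0
```

```bash
python3 - <<'E'
from h import *
c=grab('scene');save(c,'s4',(170,150,380,310),3.7);print(c['s']['joint_positions'].round(2),c['s']['tool_pos'],c['s']['force'])
E
```

```text
[ 0.45  0.64 -0.3   1.62  0.23  0.92 -1.42] [ 0.60237542 -0.21610511  0.17170321] [ 0.46554581 -1.05913532 -2.32239462]
```

View pics/s4.png

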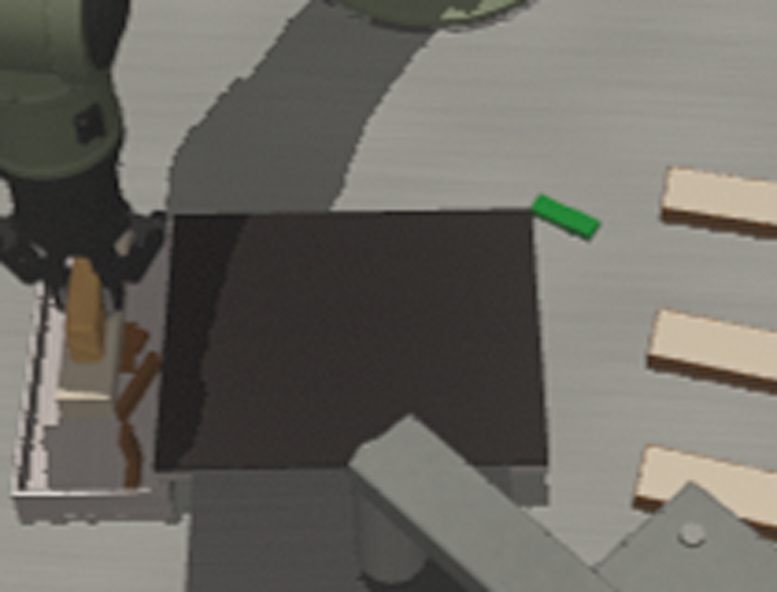

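The pad is clear, with the remaining pieces visible in the tray at crop (130,350), (140,385) and (130,450). Now returning the scraper to its original, known-free place.

>>> {"api": "jog_arm", "payload": {"moves": "1 -0.136 -0.914 -0.7 0;1 -0.136 -0.914 0 0;1 -0.136 -0.914 0 0;1 -0.136 -0.914 0 0;1 -0.136 -0.914 0 0"}}

```text
t: 19.68
tool_pos: [0.5608, -0.0348, 0.1993]
ee_rot: [-3.139, -0.123, -0.0]
force: [-0.1, 0.8, -2.9]
opening: 0.0232
finger_force: 79.6
```

>>> {"api": "jog_arm", "payload": {"moves": "1 -0.136 -0.914 0 0;1 -0.136 -0.914 0 0;1 -0.136 -0.914 0 0;1 -0.136 -0.914 0 0;1 -0.136 -0.914 0 0"}}

```text
t: 20.3
tool_pos: [0.5194, 0.1453, 0.1993]
ee_rot: [-3.139, -0.123, -0.0]
force: [1.3, 0.5, -1.9]
opening: 0.023
finger_force: 79.6
```

>>> {"api": "jog_arm", "payload": {"moves": "1 -0.136 -0.914 0 0;1 -0.136 -0.914 0 0;1 -0.136 -0.914 0 0;1 -0.136 -0.914 0 0;1 -0.136 -0.914 0 0"}}

```text
t: 20.92
tool_pos: [0.4779, 0.3254, 0.1992]
ee_rot: [-3.139, -0.123, -0.0]
force: [-0.1, -0.4, -2.5]
opening: 0.0231
finger_force: 79.6
```

>>> {"api": "jog_arm", "payload": {"moves": "1 -0.136 -0.914 0 0;1 -0.136 -0.914 0 0;1 -0.136 -0.914 0 0;1 0 0 0 -0.962;1 0 0 0 -0.962"}}

```text
t: 21.55
tool_pos: [0.4528, 0.433, 0.199]
ee_rot: [3.072, 0.657, -0.0]
force: [0.1, -1.5, -2.6]
opening: 0.0233
finger_force: 79.6
```

>>> {"api": "jog_arm", "payload": {"moves": "1 0 0 0 -0.962;1 0 0 0 -0.962;1 0 0 0 -0.962;1 0 0 0 -0.962;1 0 0 0 -0.962"}}

```text
t: 22.18
tool_pos: [0.4534, 0.4323, 0.1992]
ee_rot: [-2.539, -1.85, 0.0]
force: [-0.4, 0.4, -2.2]
opening: 0.0231
finger_force: 79.6
```

>>> {"api": "jog_arm", "payload": {"moves": "1 0 0 0 -0.962;1 0 0 0 -0.962;1 0 0 0 0;1 0 0 0 0;1 0 0 0 0"}}

```text
t: 22.8
tool_pos: [0.4535, 0.4323, 0.1993]
ee_rot: [2.203, 2.239, 0.0]
force: [-0.3, 0.5, -3.2]
opening: 0.0229
finger_force: 79.6
```

>>> {"api": "jog_arm", "payload": {"moves": "1 0 0 0.9 0;1 0 0 0.9 0;1 0 0 0.9 0;1 0 0 0.6 0;1 0 0 0.4 0"}}

```text
t: 23.42
tool_pos: [0.4533, 0.4321, 0.0502]
ee_rot: [2.202, 2.241, -0.001]
force: [0.4, -0.1, -2.2]
opening: 0.0234
finger_force: 79.6
```

>>> {"api": "jog_arm", "payload": {"moves": "1 0 0 0.03 0;1 0 0 0 0;-1 0 0 0 0;-1 0 0 0 0;-1 0 0 0 0"}}

```text
t: 24.05
tool_pos: [0.4537, 0.4323, 0.0504]
ee_rot: [2.201, 2.242, 0.001]
force: [0.3, -0.0, -0.5]
opening: 0.0762
finger_force: 0.0
```

>>> {"api": "jog_arm", "payload": {"moves": "-1 0 0 0 0;-1 0 0 -0.5 0;-1 0 0 -0.9 0;-1 0 0 -0.9 0;-1 0 0 -0.9 0"}}

```text
t: 24.68
tool_pos: [0.4534, 0.4323, 0.1807]
ee_rot: [-2.201, -2.242, -0.001]
force: [0.5, -0.6, -0.5]
opening: 0.0851
finger_force: 0.0
```

>>> {"api": "jog_arm", "payload": {"moves": "-1 0 0 -0.9 0;-1 0 0 -0.9 0;-1 0 0 0 0;-1 0 0 0 0;-1 0 0 0 0"}}

```text
t: 25.3
tool_pos: [0.4533, 0.4319, 0.2494]
ee_rot: [-2.201, -2.242, 0.002]
force: [0.0, 0.2, -0.3]
opening: 0.0857
finger_force: 0.0
```

```bash
cat >> h.py <<'E'
def hs(c):
    h=cv2.cvtColor(c['pixels'],cv2.COLOR_RGB2HSV);return [h[:,:,i].astype(int) for i in range(3)]
def whites(c,Vb,amin,amax,Smin=20):
    H,S,V=hs(c);out=[]
    for r,a,x in blobs((V>Vb)&(S>Smin)&(S<75)&(H<32),amin,amax):
        q=np.array([plane(c,*p,.018) for p in cv2.boxPoints(r)]);e=q[1]-q[0];f=q[2]-q[1]
        if np.linalg.norm(e)<np.linalg.norm(f): e,f=f,e
        l,w=np.linalg.norm(e),np.linalg.norm(f)
        if 0.095<l<0.145 and 0.03<w<0.07: print('blk px',np.round(r[0]),'xy',q.mean(0)[:2].round(4),'LxW',l.round(3),w.round(3),'yaw',round(np.degrees(np.arctan2(e[1],e[0]))%180,1),'area',a);out.append((q.mean(0),r[0]))
    return out
E
python3 - <<'E'
from h import *
for n,V,lo,hi in(('wrist',150,1000,40000),('top',120,250,3000),('scene',165,200,3000)):
    c=grab(n);keep(c,n+'5');print(n);whites(c,V,lo,hi)
    if n=='scene': save(c,'s5')
    if n=='wrist': save(c,'w5')
    s=c['s']
print(s['tool_pos'],s['joint_positions'].round(2))
E
```

```text
wrist
blk px [332. 313.] xy [0.5108 0.2669] LxW 0.122 0.049 yaw 79.0 area 3732.0
blk px [186. 299.] xy [0.3476 0.2813] LxW 0.118 0.047 yaw 79.8 area 2327.0
top
blk px [203. 202.] xy [0.5091 0.2721] LxW 0.119 0.048 yaw 78.8 area 571.5
blk px [ 11. 180.] xy [0.5823 0.8514] LxW 0.141 0.067 yaw 3.9 area 610.5
blk px [207. 158.] xy [0.6446 0.2611] LxW 0.119 0.048 yaw 78.7 area 548.0
scene
blk px [106. 406.] xy [ 1.0408 -0.3754] LxW 0.127 0.066 yaw 93.7 area 736.0
blk px [533. 363.] xy [0.8626 0.6857] LxW 0.133 0.055 yaw 89.9 area 414.0
blk px [363. 281.] xy [0.6409 0.2611] LxW 0.119 0.048 yaw 78.4 area 453.5
blk px [366. 243.] xy [0.5058 0.2721] LxW 0.118 0.046 yaw 79.1 area 435.0
blk px [206. 231.] xy [ 0.4874 -0.2153] LxW 0.102 0.047 yaw 5.9 area 244.5
blk px [368. 203.] xy [0.3445 0.2858] LxW 0.116 0.047 yaw 81.6 area 291.5
[0.4532796  0.43201602 0.2493947 ] [-0.42  0.6  -0.66  1.57  0.39  1.11 -1.16]
```

View pics/s5.png

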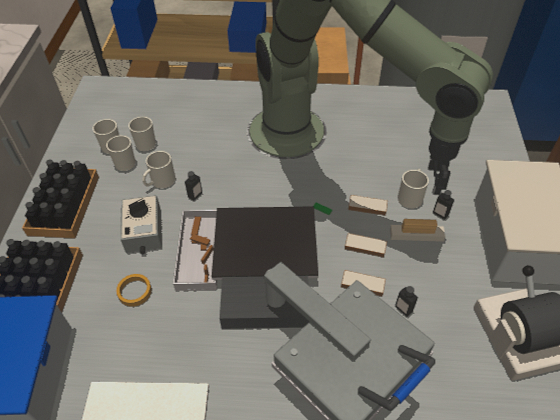

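The view shows five offcuts inside the tray (about (203,245)), the scraper standing at (420,230) and the blocks at (368,203), (366,243) and (363,281). I'll check the heating head's clearance to the rear block.

```bash
python3 - <<'E'
from h import *
t=load('top5');s=load('scene5')
for z in(.15,.2,.24): print(z,plane(t,211,113,z).round(3),plane(t,213,120,z).round(3),plane(t,149,57,z).round(3), plane(s,360,283,z).round(3))
# tray browns in bed frame
H,S,V=hs(s)
M=np.array([.543,-.030])
for r,a,x in blobs((H<18)&(S>110)&(V>45),15):
    p=plane(s,*r[0],.012)[:2]-M
    if abs(p[0])<.3 and abs(p[1])<.35:
        bx=x[:,0].min(0).tolist()+x[:,0].max(0).tolist();print('tray?',bx,a,(p@np.array([.997,.077])).round(3),(p@np.array([-.077,.997])).round(3))
E
```

```text
0.15 [0.739 0.228 0.15 ] [0.719 0.223 0.15 ] [0.902 0.403 0.15 ] [0.733 0.236 0.15 ]
0.2 [0.721 0.219 0.2  ] [0.702 0.214 0.2  ] [0.877 0.387 0.2  ] [0.765 0.23  0.2  ]
0.24 [0.707 0.212 0.24 ] [0.689 0.207 0.24 ] [0.858 0.373 0.24 ] [0.791 0.225 0.24 ]
tray? [123, 287, 150, 305] 30.5 0.167 -0.353
tray? [204, 265, 207, 281] 26.0 0.083 -0.171
tray? [345, 246, 383, 255] 68.0 0.011 0.297
tray? [202, 245, 211, 262] 42.5 0.014 -0.173
tray? [190, 217, 209, 249] 216.0 -0.06 -0.208
tray? [349, 206, 385, 214] 60.5 -0.148 0.323
```

>>> {"api": "jog_arm", "payload": {"moves": "-1 0 0 0 0.618;-1 0 0 0 0.618;-1 -0.543 0.917 0 0;-1 -0.543 0.917 0 0;-1 -0.543 0.917 0 0", "newtons": 50}}

```text
t: 26.08
tool_pos: [0.5495, 0.3458, 0.2497]
ee_rot: [-2.429, -1.992, 0.001]
force: [-0.1, 0.3, -0.3]
opening: 0.0851
finger_force: 0.0
```

>>> {"api": "jog_arm", "payload": {"moves": "-1 -0.543 0.917 0 0;-1 -0.543 0.917 0 0;-1 -0.543 0.917 0 0;-1 0 0 0.8 0;-1 0 0 0.8 0"}}

```text
t: 26.7
tool_pos: [0.644, 0.2608, 0.1848]
ee_rot: [-2.43, -1.991, 0.0]
force: [0.5, -0.1, 0.0]
opening: 0.0853
finger_force: 0.0
```

```bash
python3 - <<'E'
from h import *
for n,V,lo,hi in(('wrist',140,1000,60000),('top',120,250,3000),('scene',165,200,3000)):
    c=grab(n);print(n);whites(c,V,lo,hi)
    if n=='wrist': save(c,'w6')
s=c['s'];print(s['tool_pos'],s['joint_positions'].round(2),np.degrees(2*np.arctan2(s['ee_rot'][1],s['ee_rot'][0])))
E
```

```text
wrist
blk px [120. 206.] xy [0.5074 0.2682] LxW 0.124 0.049 yaw 79.6 area 7670.0
top
blk px [198. 257.] xy [0.3477 0.2853] LxW 0.119 0.051 yaw 82.1 area 465.5
blk px [202. 202.] xy [0.5101 0.2766] LxW 0.109 0.048 yaw 79.1 area 462.5
scene
blk px [103. 406.] xy [ 1.0413 -0.384 ] LxW 0.11 0.066 yaw 93.7 area 533.5
blk px [533. 363.] xy [0.8626 0.6857] LxW 0.133 0.055 yaw 89.9 area 418.0
blk px [206. 231.] xy [ 0.4874 -0.2153] LxW 0.102 0.047 yaw 5.9 area 242.0
[0.64234237 0.26037552 0.18236998] [-0.15  0.75 -0.54  1.44  0.41  1.07 -0.97] -281.2849593783693
```

View pics/w6.png

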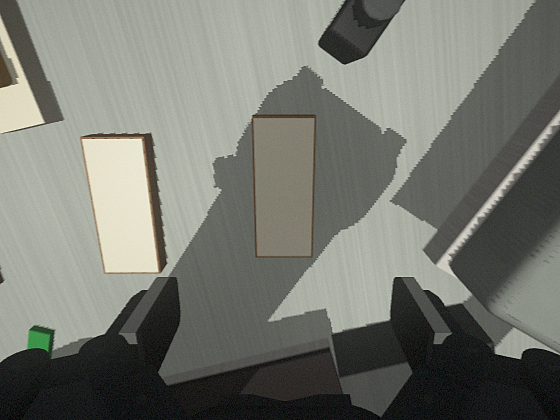

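The wrist view has the rear block at (284,187), aligned with the tool and in the gripper's shadow. The heating-head edge at (440,250) is clear.

```bash
python3 - <<'E'
from h import *
c=grab('wrist')
q=np.array([plane(c,*p,.018) for p in((253,116),(316,116),(313,257),(256,257))]);print(q.round(4),q.mean(0).round(4),c['s']['tool_pos'])
E
```

```text
[[0.6318 0.3213 0.018 ]
 [0.6792 0.3119 0.018 ]
 [0.6565 0.1947 0.018 ]
 [0.6078 0.2043 0.018 ]] [0.6438 0.2581 0.018 ] [0.64311006 0.26102945 0.18476312]
```

>>> {"api": "jog_arm", "payload": {"moves": "-1 -0.06 0 0.9 0;-1 0 0 0.9 0;-1 0 0 0.9 0;-1 0 0 0.9 0;-1 0 0 0.5 0"}}

```text
t: 27.52
tool_pos: [0.6436, 0.2592, 0.0218]
ee_rot: [2.429, 1.992, 0.0]
force: [0.0, 0.8, 0.1]
opening: 0.0851
finger_force: 0.0
```

>>> {"api": "jog_arm", "payload": {"moves": "1 0 0 0 0;1 0 0 0 0;1 0 0 0 0;1 0 0 0 0;1 0 0 0 0"}}

```text
t: 28.15
tool_pos: [0.6443, 0.2594, 0.0242]
ee_rot: [2.429, 1.991, 0.004]
force: [-0.7, 0.0, 7.7]
opening: 0.0485
finger_force: 52.6
```

>>> {"api": "jog_arm", "payload": {"moves": "1 0 0 -0.3 0;1 0 0 -0.8 0;1 0 0 -0.9 0;1 0 0 -0.9 0;1 0 0 -0.6 0"}}

```text
t: 28.78
tool_pos: [0.6438, 0.2591, 0.1654]
ee_rot: [2.429, 1.991, 0.004]
force: [0.9, -0.3, -1.4]
opening: 0.048
finger_force: 52.0
```

>>> {"api": "jog_arm", "payload": {"moves": "1 0 0 0 -0.785;1 0 0 0 -0.785;1 -0.845 -0.127 0 0;1 -0.845 -0.127 0 0;1 -0.845 -0.127 0 0"}}

```text
t: 29.4
tool_pos: [0.6359, 0.1555, 0.1634]
ee_rot: [2.134, 2.304, 0.001]
force: [0.9, 0.1, -1.6]
opening: 0.0485
finger_force: 52.1
```

>>> {"api": "jog_arm", "payload": {"moves": "1 -0.845 -0.127 0 0;1 -0.845 -0.127 0 0;1 -0.845 -0.127 0 0;1 -0.845 -0.127 0 0;1 -0.845 -0.127 0 0"}}

```text
t: 30.02
tool_pos: [0.6236, -0.015, 0.1634]
ee_rot: [2.134, 2.304, 0.001]
force: [-0.2, 0.1, -1.3]
opening: 0.0485
finger_force: 52.1
```

>>> {"api": "jog_arm", "payload": {"moves": "1 0 0 0.5 0;1 0 0 0.6 0;1 0 0 0.6 0;1 0 0 0.2 0;1 0 0 0 0"}}

```text
t: 30.65
tool_pos: [0.6236, -0.0133, 0.0863]
ee_rot: [-2.134, -2.306, -0.0]
force: [0.6, -0.5, -1.0]
opening: 0.0488
finger_force: 52.0
```

```bash
python3 - <<'E'
from h import *
c=grab('scene');save(c,'s7',(170,130,400,310),3.4)
s=c['s'];print(s['tool_pos'],s['opening'],s['joint_positions'].round(2),np.degrees(2*np.arctan2(s['ee_rot'][1],s['ee_rot'][0])))
E
```

```text
[ 0.62358191 -0.01327222  0.08628516] 0.04884824465495069 [ 0.3   0.78 -0.57  1.7   0.54  0.82 -0.44] -265.5688830757438
```

View pics/s7.png

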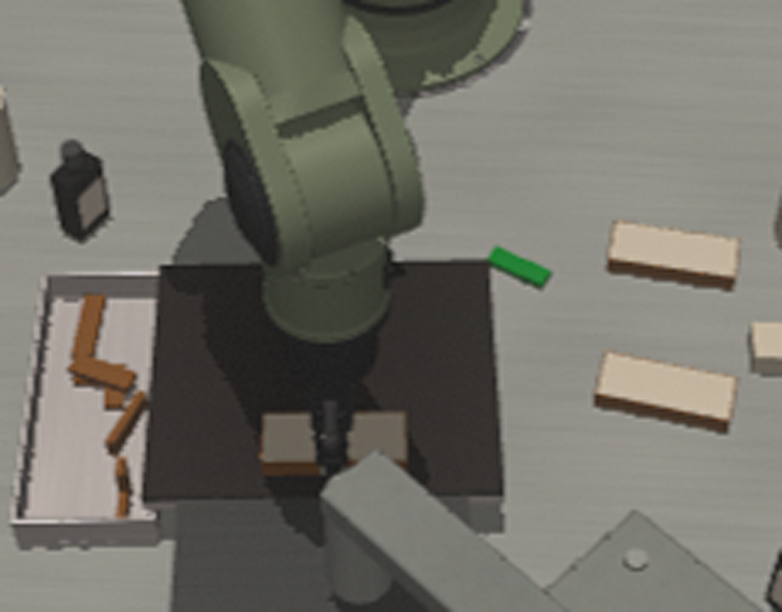

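The block is square over the rear of the pad at crop (333,440), and five offcuts are visible in the tray. Releasing it and going to the middle block.

>>> {"api": "jog_arm", "payload": {"moves": "1 0 0 0.035 0;1 0 0 0 0;-1 0 0 0 0;-1 0 0 0 0;-1 0 0 0 0"}}

```text
t: 31.32
tool_pos: [0.6236, -0.0138, 0.0847]
ee_rot: [2.135, 2.305, 0.0]
force: [0.1, 0.7, -0.5]
opening: 0.0857
finger_force: 0.0
```

>>> {"api": "jog_arm", "payload": {"moves": "-1 0 0 -0.4 0;-1 0 0 -0.8 0;-1 0 0 -0.8 0;-1 0 0 -0.5 0.77;-1 0 0 0 0.77"}}

```text
t: 31.95
tool_pos: [0.6244, -0.0137, 0.1875]
ee_rot: [2.427, 1.991, 0.004]
force: [-0.3, 0.0, -0.4]
opening: 0.0856
finger_force: 0.0
```

>>> {"api": "jog_arm", "payload": {"moves": "-1 0.8 -0.522 0 0;-1 0.8 -0.522 0 0;-1 0.8 -0.522 0 0;-1 0.8 -0.522 0 0;-1 0.8 -0.522 0 0"}}

```text
t: 32.58
tool_pos: [0.5512, 0.1644, 0.1858]
ee_rot: [2.424, 1.998, 0.002]
force: [0.1, 1.0, 0.1]
opening: 0.0856
finger_force: 0.0
```

>>> {"api": "jog_arm", "payload": {"moves": "-1 0.8 -0.522 0 0;-1 0.8 -0.522 0 0;-1 0.8 -0.522 0 0;-1 0 0 0 0;-1 0 0 0 0"}}

```text
t: 33.2
tool_pos: [0.5087, 0.269, 0.1853]
ee_rot: [2.424, 1.998, 0.001]
force: [0.7, -0.2, -0.5]
opening: 0.0852
finger_force: 0.0
```

```bash
cat >> h.py <<'E'
def shadowblk(c,lo=3000):
    # brown edge-bounded block seen by wrist: low-saturation beige, bright or shaded
    H,S,V=hs(c);b=c['pixels'].astype(int);m=((b[:,:,0]-b[:,:,2])>14)&(V>70);m[290:]=0
    for r,a,x in blobs(m,lo,60000):
        q=np.array([plane(c,*p,.018) for p in cv2.boxPoints(r)]);e=q[1]-q[0];f=q[2]-q[1]
        if np.linalg.norm(e)<np.linalg.norm(f): e,f=f,e
        print('blk px',np.round(r[0]),'xy',q.mean(0)[:2].round(4),'LxW',np.linalg.norm(e).round(3),np.linalg.norm(f).round(3),'yaw',round(np.degrees(np.arctan2(e[1],e[0]))%180,1))
def st():
    s=get_state();print(s['tool_pos'].round(4),'th',round(np.degrees(2*np.arctan2(s['ee_rot'][1],s['ee_rot'][0]))%360,1),s['joint_positions'].round(2),round(s['opening'],4))
E
python3 - <<'E'
from h import *
c=grab('wrist');keep(c,'w8');save(c,'w8');shadowblk(c);st()
c=grab('top');keep(c,'t8');whites(c,110,250,3000,15)
c=grab('scene');keep(c,'s8');whites(c,160,200,3000)
E
```

```text
blk px [ 94. 204.] xy [0.3519 0.2811] LxW 0.128 0.054 yaw 85.3
blk px [282. 183.] xy [0.5089 0.2692] LxW 0.12 0.05 yaw 80.5
blk px [175.  48.] xy [0.4523 0.3856] LxW 0.077 0.047 yaw 92.4
[0.5089 0.2685 0.1851] th 78.9 [-0.17  0.58 -0.6   1.77  0.4   0.91 -1.13] 0.0853
blk px [299. 159.] xy [ 0.6389 -0.015 ] LxW 0.124 0.051 yaw 94.3 area 622.0
blk px [533. 363.] xy [0.8626 0.6857] LxW 0.133 0.055 yaw 89.9 area 419.0
blk px [268. 258.] xy [ 0.5807 -0.0185] LxW 0.122 0.047 yaw 93.5 area 503.0
blk px [206. 231.] xy [ 0.4874 -0.2153] LxW 0.102 0.047 yaw 5.9 area 250.0
```

>>> {"api": "jog_arm", "payload": {"moves": "-1 0 0 0.9 -0.1;-1 0 0 0.9 0;-1 0 0 0.9 0;-1 0 0 0.9 0;-1 0 0 0.37 0"}}

```text
t: 33.98
tool_pos: [0.5081, 0.2684, 0.0242]
ee_rot: [-2.407, -2.018, 0.003]
force: [-0.3, 0.2, -0.0]
opening: 0.0853
finger_force: 0.0
```

>>> {"api": "jog_arm", "payload": {"moves": "-1 0 0 0 0;1 0 0 0 0;1 0 0 0 0;1 0 0 0 0;1 0 0 0 0"}}

```text
t: 34.6
tool_pos: [0.509, 0.2696, 0.0272]
ee_rot: [2.407, 2.018, 0.002]
force: [-2.3, -1.8, 12.1]
opening: 0.0482
finger_force: 49.8
```

>>> {"api": "jog_arm", "payload": {"moves": "1 0 0 0 0;1 0 0 -0.8 0;1 0 0 -0.9 0;1 0 0 -0.9 0;1 0 0 -0.9 0"}}

```text
t: 35.22
tool_pos: [0.5084, 0.2693, 0.1677]
ee_rot: [2.406, 2.019, 0.001]
force: [0.6, 0.2, -0.1]
opening: 0.0485
finger_force: 53.4
```

>>> {"api": "jog_arm", "payload": {"moves": "1 0 0 0 -0.72;1 0 0 0 -0.72;1 -0.91 0.035 0 0;1 -0.91 0.035 0 0;1 -0.91 0.035 0 0"}}

```text
t: 35.85
tool_pos: [0.5211, 0.1596, 0.1664]
ee_rot: [2.134, 2.305, 0.001]
force: [0.4, -0.4, -1.1]
opening: 0.0479
finger_force: 53.4
```

>>> {"api": "jog_arm", "payload": {"moves": "1 -0.91 0.035 0 0;1 -0.91 0.035 0 0;1 -0.91 0.035 0 0;1 -0.91 0.035 0 0;1 -0.91 0.035 0 0"}}

```text
t: 36.48
tool_pos: [0.542, -0.0214, 0.1665]
ee_rot: [2.134, 2.304, 0.001]
force: [0.1, 0.2, -0.7]
opening: 0.0485
finger_force: 53.4
```

```bash
python3 - <<'E'
from h import *
st();c=grab('wrist');save(c,'w9')
E
```

```text
[ 0.542  -0.0214  0.1665] th 94.4 [ 0.4   0.57 -0.65  1.87  0.46  0.85 -0.4 ] 0.0485
```

View pics/w9.png

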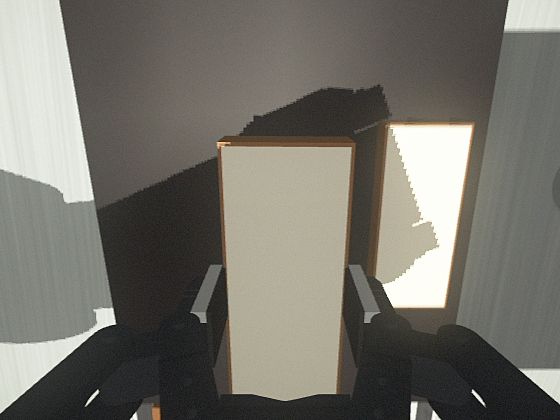

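The wrist view shows the held block centred at (285,270), parallel to the placed one at (430,215) with a clear gap. Lowering it and opening only partly.

>>> {"api": "jog_arm", "payload": {"moves": "1 0 0 0.5 0;1 0 0 0.6 0;1 0 0 0.6 0;1 0 0 0.25 0;1 0 0 0 0"}}

```text
t: 37.15
tool_pos: [0.5419, -0.02, 0.088]
ee_rot: [-2.134, -2.305, 0.0]
force: [0.2, -0.4, -0.4]
opening: 0.0479
finger_force: 56.3
```

>>> {"api": "jog_arm", "payload": {"moves": "1 0 0 0.04 0;1 0 0 0 0;-0.45 0 0 0 0;-0.45 0 0 0 0;-0.45 0 0 0 0"}}

```text
t: 37.78
tool_pos: [0.542, -0.0201, 0.0863]
ee_rot: [2.135, 2.305, 0.0]
force: [-0.8, -0.3, -0.4]
opening: 0.062
finger_force: 0.0
```

```bash
python3 - <<'E'
from h import *
st()
E
```

```text
[ 0.542  -0.0201  0.0863] th 94.4 [ 0.34  0.69 -0.57  1.92  0.56  0.7  -0.5 ] 0.062
```

>>> {"api": "jog_arm", "payload": {"moves": "-0.45 0 0 -0.4 0;-0.45 0 0 -0.8 0;-0.45 0 0 -0.8 0;-1 0 0 -0.5 0.695;-1 0 0 0 0.695"}}

```text
t: 38.4
tool_pos: [0.5427, -0.02, 0.1888]
ee_rot: [2.4, 2.024, 0.004]
force: [-0.4, -0.4, 0.2]
opening: 0.0851
finger_force: 0.0
```

>>> {"api": "jog_arm", "payload": {"moves": "-1 0.834 -0.754 0 0;-1 0.834 -0.754 0 0;-1 0.834 -0.754 0 0;-1 0.834 -0.754 0 0;-1 0.834 -0.754 0 0"}}

```text
t: 39.02
tool_pos: [0.4199, 0.1705, 0.1873]
ee_rot: [2.397, 2.029, 0.002]
force: [0.0, 1.1, -0.1]
opening: 0.0853
finger_force: 0.0
```

>>> {"api": "jog_arm", "payload": {"moves": "-1 0.834 -0.754 0 0;-1 0.834 -0.754 0 0;-1 0.834 -0.754 0 0;-1 0 0 0 0;-1 0 0 0 0"}}

```text
t: 39.65
tool_pos: [0.3482, 0.2826, 0.1867]
ee_rot: [2.397, 2.03, 0.0]
force: [-0.4, -1.1, -0.6]
opening: 0.0855
finger_force: 0.0
```

```bash
python3 - <<'E'
from h import *
c=grab('wrist');keep(c,'w10');save(c,'w10');shadowblk(c);st()
c=grab('top');keep(c,'t10');whites(c,110,250,3000,15)
c=grab('scene');keep(c,'s10');whites(c,160,200,3000)
E
```

```text
blk px [283. 184.] xy [0.3487 0.2811] LxW 0.12 0.05 yaw 83.5
blk px [414.  43.] xy [0.461  0.3731] LxW 0.058 0.052 yaw 88.6
[0.3485 0.2822 0.1866] th 80.4 [-0.25  0.41 -0.7   2.08  0.38  0.77 -1.36] 0.0854
blk px [301. 187.] xy [ 0.5531 -0.0213] LxW 0.124 0.052 yaw 93.9 area 625.5
blk px [299. 159.] xy [ 0.6388 -0.0151] LxW 0.124 0.051 yaw 94.7 area 620.5
blk px [533. 363.] xy [0.8626 0.6857] LxW 0.133 0.055 yaw 89.9 area 413.0
blk px [268. 258.] xy [ 0.5807 -0.0185] LxW 0.122 0.047 yaw 93.5 area 494.5
blk px [268. 235.] xy [ 0.4938 -0.0243] LxW 0.123 0.046 yaw 93.5 area 434.5
blk px [206. 231.] xy [ 0.4874 -0.2153] LxW 0.102 0.047 yaw 5.9 area 236.5
```

View pics/w10.png

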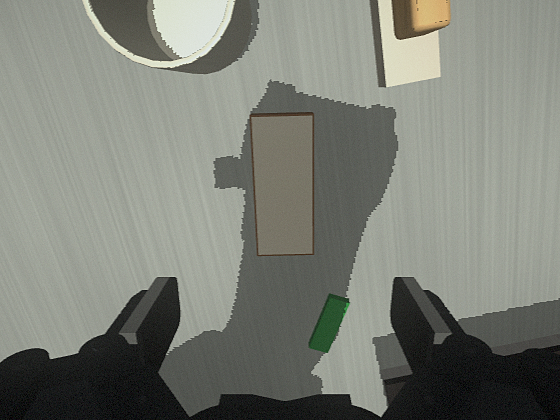

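The wrist view has the last block at (283,184), the green look-alike at (328,322) outside the finger footprint, and the mug and scraper well away. Gripping it.

>>> {"api": "jog_arm", "payload": {"moves": "-1 -0.02 0 0.9 -0.2;-1 0 0 0.9 0;-1 0 0 0.9 0;-1 0 0 0.9 0;-1 0 0 0.4 0"}}

```text
t: 40.42
tool_pos: [0.3477, 0.2813, 0.0249]
ee_rot: [2.363, 2.07, -0.003]
force: [0.9, 0.0, -0.0]
opening: 0.0853
finger_force: 0.0
```

>>> {"api": "jog_arm", "payload": {"moves": "-1 0 0 0 0;1 0 0 0 0;1 0 0 0 0;1 0 0 0 0;1 0 0 0 0"}}

```text
t: 41.05
tool_pos: [0.3485, 0.2824, 0.0274]
ee_rot: [2.362, 2.071, 0.003]
force: [-1.6, -3.0, 17.4]
opening: 0.0485
finger_force: 48.5
```

>>> {"api": "jog_arm", "payload": {"moves": "1 0 0 0 0;1 0 0 -0.8 0;1 0 0 -0.9 0;1 0 0 -0.9 0;1 0 0 -0.9 0"}}

```text
t: 41.68
tool_pos: [0.3479, 0.2819, 0.168]
ee_rot: [2.362, 2.071, 0.001]
force: [0.4, -0.0, -0.3]
opening: 0.048
finger_force: 54.1
```

>>> {"api": "jog_arm", "payload": {"moves": "1 0 0 0 -0.62;1 0 0 0 -0.62;1 -0.877 0.244 0 0;1 -0.877 0.244 0 0;1 -0.877 0.244 0 0"}}

```text
t: 42.3
tool_pos: [0.3864, 0.1786, 0.1668]
ee_rot: [2.124, 2.314, 0.001]
force: [0.6, 0.8, -1.1]
opening: 0.0478
finger_force: 54.1
```

>>> {"api": "jog_arm", "payload": {"moves": "1 -0.877 0.244 0 0;1 -0.877 0.244 0 0;1 -0.877 0.244 0 0;1 -0.877 0.244 0 0;1 -0.877 0.244 0 0"}}

```text
t: 42.92
tool_pos: [0.4499, 0.0078, 0.1668]
ee_rot: [2.124, 2.313, 0.001]
force: [-0.1, 1.1, -1.1]
opening: 0.0482
finger_force: 54.1
```

>>> {"api": "jog_arm", "payload": {"moves": "1 -0.877 0.244 0 0;1 0 0 0 0;1 0 0 0 0;1 0 0 0 0;1 0 0 0 0"}}

```text
t: 43.55
tool_pos: [0.4623, -0.0243, 0.1664]
ee_rot: [2.123, 2.315, 0.0]
force: [-0.3, 0.7, -1.7]
opening: 0.048
finger_force: 54.1
```

```bash
python3 - <<'E'
from h import *
st()
E
```

```text
[ 0.4623 -0.0243  0.1664] th 95.0 [ 0.48  0.47 -0.71  2.07  0.45  0.76 -0.43] 0.048
```

>>> {"api": "jog_arm", "payload": {"moves": "1 0 0 0.5 0.05;1 0 0 0.6 0;1 0 0 0.6 0;1 0 0 0.25 0;1 0 0 0 0"}}

```text
t: 44.18
tool_pos: [0.4623, -0.0245, 0.0881]
ee_rot: [-2.133, -2.305, 0.0]
force: [0.3, 0.4, -1.1]
opening: 0.0479
finger_force: 57.5
```

>>> {"api": "jog_arm", "payload": {"moves": "1 0 0 0.04 0;1 0 0 0 0;-0.45 0 0 0 0;-0.45 0 0 0 0;-0.45 0 0 0 0"}}

```text
t: 44.8
tool_pos: [0.4624, -0.0249, 0.0867]
ee_rot: [2.135, 2.305, 0.0]
force: [0.1, -0.1, 0.0]
opening: 0.0615
finger_force: 0.0
```

>>> {"api": "jog_arm", "payload": {"moves": "-0.45 0 0 -0.4 0;-0.45 0 0 -0.8 0;-0.45 0 0 -0.8 0;-1 0 0 -0.8 0;-1 0 0 -0.8 0"}}

```text
t: 45.42
tool_pos: [0.4621, -0.0247, 0.2327]
ee_rot: [2.134, 2.305, 0.001]
force: [0.2, -0.7, -0.3]
opening: 0.0856
finger_force: 0.0
```

>>> {"api": "jog_arm", "payload": {"moves": "-1 0 0 -0.4 0;-1 -0.9 0 0 0;-1 -0.9 0 0 0;-1 -0.9 0 0 0;-1 -0.9 0 0 0"}}

```text
t: 46.05
tool_pos: [0.4731, -0.1696, 0.2468]
ee_rot: [-2.134, -2.305, 0.0]
force: [0.5, 0.3, 0.3]
opening: 0.0854
finger_force: 0.0
```

>>> {"api": "jog_arm", "payload": {"moves": "-1 -0.9 0 0 0;-1 -0.9 0 0 0;-1 -0.9 0 0 0;-1 -0.9 0 0 0;-1 -0.9 0 0 0"}}

```text
t: 46.68
tool_pos: [0.4869, -0.349, 0.2467]
ee_rot: [-2.134, -2.305, -0.0]
force: [0.7, 0.3, -0.2]
opening: 0.0854
finger_force: 0.0
```

```bash
python3 - <<'E'
from h import *
c=grab('wrist');keep(c,'w11');save(c,'w11',k=1.4);st()
c=grab('top');keep(c,'t11');whites(c,110,250,3000,15)
c=grab('scene');keep(c,'s11');whites(c,160,200,3000)
E
```

```text
[ 0.4861 -0.3539  0.2462] th 94.2 [ 0.98  0.56 -0.66  1.65  0.38  1.07  0.28] 0.0853
blk px [301. 187.] xy [ 0.5531 -0.0211] LxW 0.124 0.051 yaw 94.3 area 507.0
blk px [299. 159.] xy [ 0.6388 -0.015 ] LxW 0.124 0.051 yaw 94.0 area 607.5
blk px [533. 363.] xy [0.8626 0.6857] LxW 0.133 0.055 yaw 89.9 area 413.0
blk px [268. 258.] xy [ 0.5807 -0.0185] LxW 0.122 0.047 yaw 93.5 area 497.5
blk px [268. 235.] xy [ 0.4938 -0.0243] LxW 0.123 0.046 yaw 93.5 area 434.5
blk px [206. 231.] xy [ 0.4874 -0.2153] LxW 0.102 0.047 yaw 5.9 area 238.5
blk px [269. 214.] xy [ 0.4129 -0.0278] LxW 0.121 0.045 yaw 93.4 area 396.5
```

View pics/w11.png

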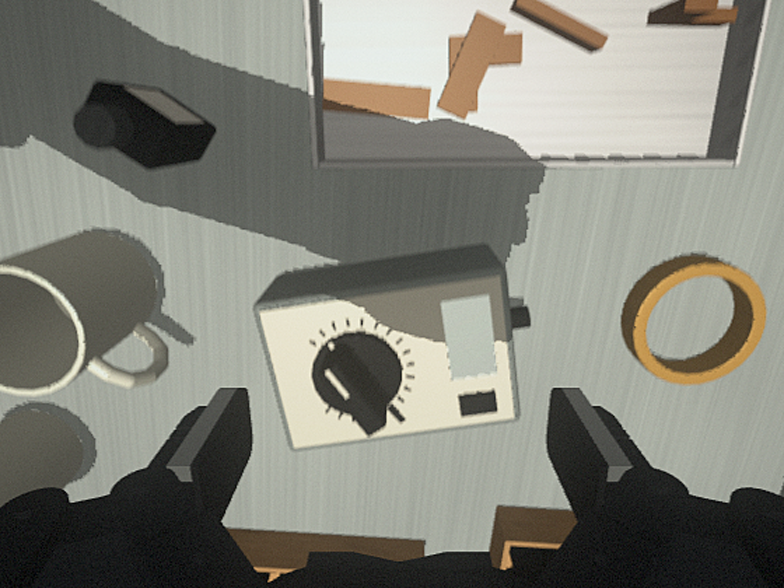

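The wrist view shows the box with the dial centred about (358,374), a white pointer line near (337,384), the long mark at (397,412), and the offcuts in the tray. Measuring the dial numerically.

```bash
python3 - <<'E'
from h import *
c=load('w11');H,S,V=hs(c)
sub=np.zeros_like(V,bool);sub[225:325,200:310]=1
d=(V<60)&sub
bl=sorted(blobs(d,20,8000),key=lambda b:-b[1])
for r,a,x in bl[:4]: print('dark',np.round(r[0],1),np.round(r[1],1),r[2],a)
big=bl[0][2]
m=np.zeros(V.shape,np.uint8);cv2.drawContours(m,[big],-1,1,-1)
for r,a,x in blobs((m>0)&(V>110),6): 
    b=cv2.boxPoints(r);e=[(b[0]+b[1])/2,(b[2]+b[3])/2,(b[1]+b[2])/2,(b[3]+b[0])/2]
    L=max([(e[0],e[1]),(e[2],e[3])],key=lambda p:np.linalg.norm(p[0]-p[1]))
    print('line px',np.round(r[0],1),np.round(r[1],1),a,[plane(c,*p,.109).round(4) for p in L])
# skirt circle: use contour points with world at z .078, robust circle fit on points whose V ring
q=np.array([plane(c,*p[0],.078)[:2] for p in big])
import random
best=(0,)
rng=np.random.default_rng(0)
for _ in range(4000):
    a,b,cc=q[rng.choice(len(q),3,False)]
    A=2*np.array([b-a,cc-a]); 
    if abs(np.linalg.det(A))<1e-6: continue
    o=np.linalg.solve(A,[b@b-a@a,cc@cc-a@a]);r=np.linalg.norm(o-a)
    if .025<r<.033:
        n=(abs(np.linalg.norm(q-o,axis=1)-r)<.0008).sum()
        if n>best[0]: best=(n,o,r)
print('skirt',best,len(q))
o=best[1]
far=q[np.linalg.norm(q-o,axis=1)>best[2]+.002];print('bar beyond skirt pts px', [p[0].tolist() for p in big[np.linalg.norm(q-o,axis=1)>best[2]+.002]][::4])
mk=plane(c,397/1.4,412/1.4,.070)[:2];v=mk-o;print('mark',mk,np.linalg.norm(v),np.degrees(np.arctan2(v[1],v[0])))
for n in('t11',):
    t=load(n)
    for z in(.078,):print(plane(t,441,213,z))
# box top corners
for p in((257,310),(293,450),(520,418),(492,290)):print(plane(c,p[0]/1.4,p[1]/1.4,.07).round(3))
save(c,'dial11',(170,180,380,330),3.8)
E
```

```text
dark [257.  268.4] [67.5 60.6] 35.134193420410156 1120.0
skirt (np.int64(212), array([ 0.46747716, -0.42433233]), np.float64(0.027528883987031665)) 598
bar beyond skirt pts px [[264, 296], [269, 297], [268, 299], [272, 300], [271, 304], [267, 304], [266, 306], [263, 309], [260, 305], [257, 302], [255, 299], [252, 297], [254, 298], [257, 302], [260, 305], [262, 309], [266, 307], [270, 305], [274, 303], [275, 299], [275, 295], [275, 291]]
mark [ 0.49534516 -0.45425366] 0.04088901246648292 -47.03492594801656
[ 0.46416643 -0.41294497  0.078     ]
[ 0.403 -0.389  0.07 ]
[ 0.427 -0.489  0.07 ]
[ 0.578 -0.452  0.07 ]
[ 0.547 -0.365  0.07 ]
```

View pics/dial11.png

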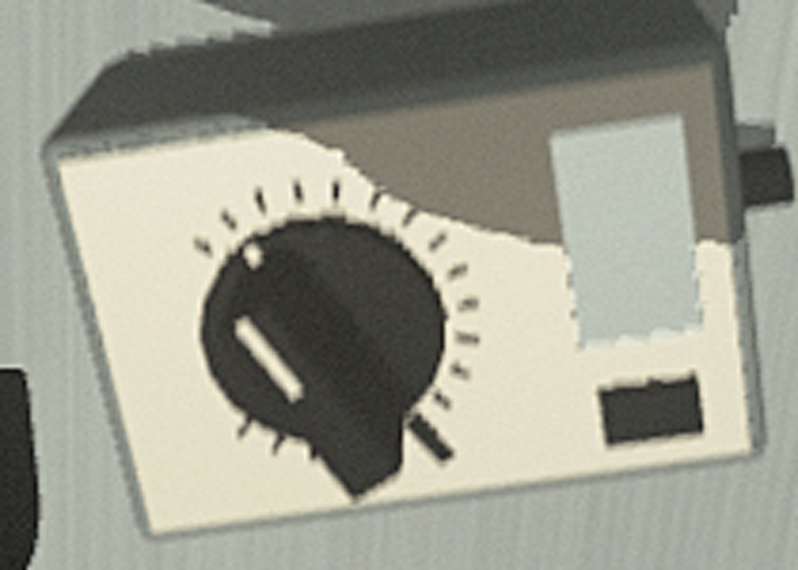

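The enlarged crop shows the dial: long mark at (430,437), zero tick near (203,245), skirt index dot at (253,253), and the white line on the bar's top from (242,325) to (298,393). I'll work out the directions from these.

```bash
python3 - <<'E'
from h import *
c=load('w11')
f=lambda x,y,z:plane(c,x/3.8+170,y/3.8+180,z)[:2]
# axis from skirt outline points (crop) at z .078
pts=[(205,300),(203,345),(215,385),(240,420),(290,218),(340,214),(390,235),(425,268),(443,310),(446,345),(240,250)]
q=np.array([f(x,y,.078) for x,y in pts]);A=np.c_[2*q,np.ones(len(q))];s=np.linalg.lstsq(A,(q**2).sum(1),rcond=None)[0];o=s[:2];print('axis',o,'r',np.sqrt(s[2]+o@o))
# tick circle: ticks at panel .07
tk=[(203,246),(231,219),(262,201),(299,191),(336,190),(377,199),(410,217),(440,241),(458,270),(468,304),(468,339),(460,371),(441,400),(245,426),(280,444),(430,437)]
def ang(v):return np.degrees(np.arctan2(v[1],v[0]))
for p in tk: v=f(*p,.07)-o;print(p,np.linalg.norm(v).round(4),ang(v).round(1),end=' | ')
print()
for n,p,z in(('lineA',(242,325),.109),('lineB',(298,393),.109),('dot',(253,253),.078),('bartip',(355,497),.109),('bartip2',(402,470),.109)):
    w=f(*p,z);v=w-o;print(n,w,np.linalg.norm(v).round(4),ang(v).round(1))
v=f(298,393,.109)-f(242,325,.109);print('line',np.linalg.norm(v),ang(v))
b=[f(*p,.07) for p in((60,160),(152,533),(752,452))];print('yaw',ang(b[2]-b[1]),ang(b[0]-b[1])-90,np.linalg.norm(b[2]-b[1]),np.linalg.norm(b[0]-b[1]))
E
```

```text
axis [ 0.46785652 -0.42464323] r 0.02916026726923429
(203, 246) 0.0339 151.1 | (231, 219) 0.0333 134.5 | (262, 201) 0.0331 119.6 | (299, 191) 0.0329 103.9 | (336, 190) 0.0329 89.0 | (377, 199) 0.033 72.0 | (410, 217) 0.0329 56.6 | (440, 241) 0.0337 40.7 | (458, 270) 0.0338 26.1 | (468, 304) 0.034 10.6 | (468, 339) 0.0343 -5.0 | (460, 371) 0.035 -19.5 | (441, 400) 0.0352 -34.5 | (245, 426) 0.0358 -120.6 | (280, 444) 0.0365 -105.0 | (430, 437) 0.0408 -48.2 | 
lineA [ 0.45245611 -0.40767829] 0.0229 132.2
lineB [ 0.46478773 -0.42271207] 0.0036 147.8
dot [ 0.45078846 -0.40546149] 0.0257 131.7
bartip [ 0.47829291 -0.44720829] 0.0249 -65.2
bartip2 [ 0.48798666 -0.43969383] 0.0251 -36.8
line 0.019444367328083915 -50.639295243577074
yaw 13.325886787491068 12.802046796397605 0.1511013116142612 0.1011502378647048
```

>>> {"api": "jog_arm", "payload": {"moves": "-1 0 0 0 -0.878;-1 0 0 0 -0.878;-1 0 0 0 -0.878;-1 0 0 0 -0.878;-1 -0.55 -0.74 0 0", "newtons": 50}}

```text
t: 47.45
tool_pos: [0.4795, -0.3808, 0.2473]
ee_rot: [1.328, 2.847, 0.002]
force: [0.6, -1.1, 0.3]
opening: 0.0853
finger_force: 0.0
```

>>> {"api": "jog_arm", "payload": {"moves": "-1 -0.55 -0.74 0 0;-1 0 0 0.6 0;-1 0 0 0.8 0;-1 0 0 0 0;-1 0 0 0 0"}}

```text
t: 48.08
tool_pos: [0.4701, -0.4191, 0.1919]
ee_rot: [1.338, 2.841, 0.0]
force: [-0.9, -0.1, 0.4]
opening: 0.0851
finger_force: 0.0
```

```bash
python3 - <<'E'
from h import *
st();c=grab('wrist');keep(c,'w12')
H,S,V=hs(c)
# whitish small blobs on dark near expected dial
for z in(.109,):
    print('axis px',proj(c,np.array([.468,-.4255,z])))
u,v=map(int,proj(c,np.array([.468,-.4255,.09])))
sub=np.zeros(V.shape,bool);sub[max(v-60,0):v+60,max(u-70,0):u+70]=1
d=((V<75)&sub).astype(np.uint8);d=cv2.morphologyEx(d,cv2.MORPH_CLOSE,np.ones((9,9)))
cs,_=cv2.findContours(d,cv2.RETR_EXTERNAL,cv2.CHAIN_APPROX_NONE);big=max(cs,key=cv2.contourArea);m=np.zeros(V.shape,np.uint8);cv2.drawContours(m,[big],-1,1,-1);m=cv2.erode(m,np.ones((3,3)))
print(cv2.contourArea(big),cv2.boundingRect(big))
for r,a,x in blobs((m>0)&(V>100),4):
    f=cv2.fitLine(x,cv2.DIST_L2,0,.01,.01).ravel()
    a1=plane(c,f[2]-5*f[0],f[3]-5*f[1],.109);a2=plane(c,f[2]+5*f[0],f[3]+5*f[1],.109);w=(a2-a1)
    print(np.round(r[0],1),np.round(r[1],1),a,plane(c,*r[0],.109).round(4),np.degrees(np.arctan2(w[1],w[0])).round(1))
E
```

```text
[ 0.4701 -0.4191  0.1919] th 129.6 [ 1.12  0.7  -0.76  1.61  0.53  1.05  0.89] 0.0851
axis px [275.10683046 228.4300934 ]
6325.5 (228, 157, 102, 111)
[289.5 248. ] [6. 5.] 15.5 [ 0.4829 -0.4299  0.109 ] 105.2
[259.3 245.8] [7.9 3.2] 10.0 [ 0.4677 -0.4405  0.109 ] 10.7
[241.5 232. ] [25.6  6.7] 40.0 [ 0.4538 -0.4403  0.109 ] -16.3
[311.5 231.8] [ 9.1 35.4] 67.5 [ 0.4863 -0.4132  0.109 ] 93.8
[275. 203.] [ 4. 32.] 125.0 [ 0.4578 -0.4131  0.109 ] 129.1
[276.  171.5] [5. 4.] 17.5 [ 0.4463 -0.398   0.109 ] -35.4
[309.6 178.2] [33.1 11.9] 131.5 [ 0.4637 -0.3888  0.109 ] -8.1
```

>>> {"api": "jog_arm", "payload": {"moves": "-1 -0.06 -0.15 0 0;-1 0 0 0.75 0.05;-1 0 0 0.75 0;-1 0 0 0.75 0;-1 0 0 0 0"}}

```text
t: 48.75
tool_pos: [0.4656, -0.4251, 0.0995]
ee_rot: [-1.351, -2.833, -0.001]
force: [-0.5, -0.8, -0.5]
opening: 0.0855
finger_force: 0.0
```

>>> {"api": "jog_arm", "payload": {"moves": "1 0 0 0 0;1 0 0 0 0;1 0 0 0 0;1 0 0 0 0;1 0 0 0 0"}}

```text
t: 49.38
tool_pos: [0.4672, -0.4249, 0.1013]
ee_rot: [1.351, 2.835, 0.001]
force: [2.4, 3.3, 6.2]
opening: 0.0131
finger_force: 51.2
```

>>> {"api": "jog_arm", "payload": {"moves": "1 0 0 0 0;1 0 0 0 0;1 0 0 0 0.5;1 0 0 0 0.5;1 0 0 0 0.5"}}

```text
t: 50.0
tool_pos: [0.4667, -0.4253, 0.1013]
ee_rot: [1.714, 2.632, -0.0]
force: [-2.0, 2.1, 8.7]
opening: 0.0131
finger_force: 51.5
```

```bash
python3 - <<'E'
from h import *
st();print(get_state()['force'].round(1),get_state()['torque'].round(3))
E
```

```text
[ 0.4667 -0.4253  0.1013] th 113.9 [ 1.05  0.79 -0.63  1.67  0.58  0.88  0.6 ] 0.0131
[-2.   2.1  8.7] [0.357 0.652 0.089]
```

>>> {"api": "jog_arm", "payload": {"moves": "1 0 0 0 0.8;1 0 0 0 0.8;1 0 0 0 0.8;1 0 0 0 0.8;1 0 0 0 0.8"}}

```text
t: 50.62
tool_pos: [0.465, -0.4253, 0.1012]
ee_rot: [-2.512, -1.884, 0.004]
force: [-13.4, 4.5, 17.0]
opening: 0.013
finger_force: 52.8
```

>>> {"api": "jog_arm", "payload": {"moves": "1 0 0 0 0.8;1 0 0 0 0.8;1 0 0 0 0.8;1 0 0 0 0.8;1 0 0 0 0.8"}}

```text
t: 51.25
tool_pos: [0.4636, -0.4243, 0.1012]
ee_rot: [-3.003, -0.91, 0.008]
force: [-22.2, 13.8, 26.9]
opening: 0.0128
finger_force: 54.3
```

>>> {"api": "jog_arm", "payload": {"moves": "1 0 0 0 0.8;1 0 0 0 0.8;1 0 0 0 0.8;1 0 0 0 0.8;1 0 0 0 0.8"}}

```text
t: 51.88
tool_pos: [0.4633, -0.4226, 0.1011]
ee_rot: [-3.132, 0.171, 0.011]
force: [-25.2, 25.0, 35.2]
opening: 0.0131
finger_force: 55.4
```

```bash
python3 - <<'E'
from h import *
st();print(get_state()['force'].round(1),get_state()['torque'].round(3))
E
```

```text
[ 0.4633 -0.4226  0.1011] th 353.7 [ 0.72  0.71 -0.11  1.69  0.1   0.75 -1.12] 0.0131
[-25.2  25.   35.2] [5.423 5.682 0.106]
```

>>> {"api": "jog_arm", "payload": {"moves": "0 0 0 0 0;-0.3 0 0 0 0;-0.3 0 0 0 0;-0.3 0 0 -0.07 0;-0.3 0 0 0 0"}}

```text
t: 52.5
tool_pos: [0.4665, -0.4254, 0.1037]
ee_rot: [3.137, -0.164, 0.001]
force: [0.6, 0.8, 0.9]
opening: 0.0554
finger_force: 0.0
```

```bash
python3 - <<'E'
from h import *
st();print(get_state()['force'].round(1),get_state()['torque'].round(3))
E
```

```text
[ 0.4665 -0.4254  0.1037] th 354.0 [ 0.72  0.71 -0.11  1.69  0.1   0.75 -1.12] 0.0554
[0.6 0.8 0.9] [ 0.03  -0.006 -0.002]
```

>>> {"api": "jog_arm", "payload": {"moves": "-0.3 -0.085 -0.07 0 0;1 0 0 0 0;1 0 0 0 0;1 0 0 0 0;1 0 0 0 0"}}

```text
t: 53.12
tool_pos: [0.4633, -0.4223, 0.1036]
ee_rot: [3.137, -0.164, 0.0]
force: [-0.4, -0.6, 3.9]
opening: 0.0127
finger_force: 50.3
```

>>> {"api": "jog_arm", "payload": {"moves": "1 0 0 0 0.8;1 0 0 0 0.8;1 0 0 0 0.8;1 0 0 0 0.8;1 0 0 0 0"}}

```text
t: 53.75
tool_pos: [0.4638, -0.4212, 0.1035]
ee_rot: [-2.969, 1.024, 0.0]
force: [0.2, 4.4, 7.6]
opening: 0.0133
finger_force: 50.8
```

```bash
python3 - <<'E'
from h import *
st();print(get_state()['force'].round(1),get_state()['torque'].round(3))
E
```

```text
[ 0.4638 -0.4212  0.1035] th 321.9 [ 0.62  0.7   0.04  1.71 -0.04  0.73 -1.56] 0.0133
[0.2 4.4 7.6] [1.078 0.098 0.005]
```

>>> {"api": "jog_arm", "payload": {"moves": "1 0 0 0 0.45;1 0 0 0 0.45;1 0 0 0 0;0 0 0 0 0;-0.3 0 0 0 0"}}

```text
t: 54.38
tool_pos: [0.4632, -0.4222, 0.1033]
ee_rot: [2.881, -1.252, -0.0]
force: [1.0, 0.7, -0.1]
opening: 0.0486
finger_force: 0.0
```

>>> {"api": "jog_arm", "payload": {"moves": "-1 0 0 0 0;-1 0 0 0 0;-1 0 0 -0.8 0;-1 0 0 -0.9 0;-1 0 0 -0.9 0"}}

```text
t: 55.0
tool_pos: [0.4632, -0.4221, 0.2085]
ee_rot: [-2.881, 1.252, 0.0]
force: [0.3, 0.1, 0.3]
opening: 0.0852
finger_force: 0.0
```

>>> {"api": "jog_arm", "payload": {"moves": "-1 0 0 -0.9 0;-1 -0.9 0 -0.2 0;-1 -0.9 0 0 0;-1 0 0 0 0;-1 0 0 0 0"}}

```text
t: 55.62
tool_pos: [0.4146, -0.3698, 0.2517]
ee_rot: [2.881, -1.252, 0.001]
force: [0.5, -1.0, -0.6]
opening: 0.0853
finger_force: 0.0
```

```bash
cat > d.py <<'E'
from h import *
st();c=grab('wrist');keep(c,'w13')
H,S,V=hs(c);A=np.array([.4655,-.423])
p=lambda z:proj(c,np.append(A,z))
print('axis px',p(.078),p(.109))
u,v=map(int,p(.09))
W=(V>110).astype(np.uint8)
for nm,m in(('white',V>130),('dark',V<80)):
    for r,a,x in blobs(m[max(v-75,0):v+75,max(u-75,0):u+75],8,6000):
        x=x+np.array([max(u-75,0),max(v-75,0)]);f=cv2.fitLine(x.astype(np.float32),cv2.DIST_L2,0,.01,.01).ravel()
        z=.109 if nm=='white' else .07
        a1=plane(c,f[2]-5*f[0],f[3]-5*f[1],z);a2=plane(c,f[2]+5*f[0],f[3]+5*f[1],z);w=a2-a1;cen=plane(c,f[2],f[3],z)[:2]
        print(nm,f[2:].round(1),np.round(r[1],1),a,cen.round(4),'rad',np.linalg.norm(cen-A).round(4),'dir',np.degrees(np.arctan2(*(cen-A)[::-1])).round(1),'line',np.degrees(np.arctan2(w[1],w[0])).round(1))
E
python3 d.py
```

```text
[ 0.4146 -0.3698  0.2517] th 313.0 [ 0.54  0.41  0.1   1.79 -0.05  0.94 -1.72] 0.0853
axis px [283.57209723  98.95695249] [283.43970875 100.30114575]
dark [254.4 155.3] [78.3  4.1] 74.5 [ 0.4524 -0.3732] rad 0.0515 dir 104.7 line -166.1
dark [284.3  90.9] [76. 72.] 3823.5 [ 0.4691 -0.4277] rad 0.0059 dir -52.6 line -50.5
```

>>> {"api": "jog_arm", "payload": {"moves": "-1 0.8 0 0 0;-1 0 0 0 0;-1 0 0 0 0;-1 0 0 0 0;-1 0 0 0 0"}}

```text
t: 56.3
tool_pos: [0.4359, -0.3927, 0.2515]
ee_rot: [-2.881, 1.252, -0.0]
force: [-0.7, -0.2, -0.1]
opening: 0.0851
finger_force: 0.0
```

```bash
python3 d.py; python3 - <<'E'
from h import *
c=load('w13');V=hs(c)[2]
u,v=proj(c,np.array([.4655,-.423,.09])).astype(int)
ch=' .:-=+*#%@'
for y in range(v-60,v+50,2): print(''.join(ch[min(9,V[y,x]//26)] for x in range(u-46,u+46)))
E
```

```text
[ 0.4359 -0.3927  0.2515] th 313.0 [ 0.56  0.46  0.11  1.71 -0.06  0.98 -1.71] 0.0851
axis px [283.54552056 139.55102276] [283.4175446  145.38033572]
white [307.9 206.1] [11.4 13.9] 11.5 [ 0.4205 -0.402 ] rad 0.0496 dir 155.0 line 137.1
white [283.1 121.5] [27.  2.] 50.0 [ 0.4772 -0.4352] rad 0.0168 dir -46.2 line -47.4
dark [257.6 191.7] [99.8  3.6] 157.0 [ 0.4508 -0.3743] rad 0.0509 dir 106.9 line -166.5
dark [283.4 140.2] [76.7 70.7] 3972.0 [ 0.4646 -0.4217] rad 0.0016 dir 126.5 line 135.2
@@@@@@@@@@@@@@@@@@@@@@@@@@@@@@@@@@@@@@@@@@@*:---:-%@@@@@@@@@@@@@@@@@@@@@@@@@@@@@%*+***+++++=
@@@@@@@@@@@@@@@@@@@@@@@@@@@@@@@@@@@@@@@@@@@#----:@@@@@@@@@@@@@@@@@@@@@@@@@@@@@@@@@@@#*****++
@@@@@@@@@@@@%@@@@@@@@@@@@@@@@@@@@@@@@@@@@@@#----:@@@@@@@@@@@@@@@@@@@@@@@@@@@@@@@@@@@@@%#****
@%@%@@@@@@@@@@@@@@@@@@@@@@@@@@@@@@@@@@@@@@#-----:%@@@@@@@@@@@@@@@@@@@@@@@@@@@@@@@@@@@@@@@@%*
@@@@@@@@@@@@@@@@@@@@@@@@@@@@@@@@@@@@@@@@@@#-----:%@@@@@@@@@@@@@@@@@@@@@@@@@@@@@@@@@@@@@@@@@@
@@@@%@@@@@@@@@@@@@@@@@@@@@@@@@@@@#-*@@@@@@#-----:%@@@@@@@*-%@@@@@@@@@@@@@@@@@@@@@@@@@@@@@@@@
@@@@@@@@@@@@@@@@@@@@@@@@@@@@@@@@@#:+@@@@@@#-
[... 3812 characters left out ...]
 . ....... :=-.=++====+=++=+==++++==++==++++++=+=
+=+=========================+====+=: =++==+++=::=+++++++=::=++===++======+=+=++=+=+++++==+++
---==++=========+==+=======+=+====++++==+====+:.=+=+===+++++======+==+==++==++=+++==+++++==+
:::----=+++=======+=+===============+=======+=++====+===+==+==+==+++=++==++====++++==++=+==+
--:::-:---=++=====+===+====+==+====+==+==+=======+++=====+++=+=+=++==+=+===+=+=+=+++=++=+++=
---==-:::::---===++=+==+=======+==+++=====+===+=+=====+=+======+===========+==+++=+++=++++=-
-=-------::::-----=++===+========+===+===+=============+==+=====+=++++=+==+=+==+=+=+=+++=---
--------------::::---======+===========+==+=+=====+=======+======+==+=++=+=++=++==+++++=----
```

The dial's white line and the long mark fall in the same column, so the bar points at the mark. Final numeric check of blocks, scraper and tray.

```bash
python3 - <<'E'
from h import *
M=np.array([.543,-.030]);ex=np.array([.997,.077]);ey=np.array([-.077,.997])
for n,V0,S0 in(('top',110,15),('scene',150,15)):
    c=grab(n);H,S,V=hs(c)
    for r,a,x in blobs((V>V0)&(S>S0)&(S<75)&(H<32),200,1500):
        q=np.array([plane(c,*p,.078)[:2] for p in cv2.boxPoints(r)]);p=q.mean(0)-M
        e=q[1]-q[0];f=q[2]-q[1]
        if np.linalg.norm(e)<np.linalg.norm(f):e,f=f,e
        if abs(p@ex)<.16 and abs(p@ey)<.2: print(n,'blk bed xy',(p@ex).round(3),(p@ey).round(3),np.linalg.norm(e).round(3),np.linalg.norm(f).round(3),'ang to bed',(np.degrees(np.arctan2(e[1],e[0]))%180-4.4).round(1))
    for r,a,x in blobs((H<24)&(S>80)&(V>45),12,600):
        p=plane(c,*r[0],.015)[:2];d=p-M
        if abs(d@ex)<.2 and -.3<d@ey<.2: print(n,'brown bed xy',(d@ex).round(3),(d@ey).round(3),a,[plane(c,*k,.015)[:2].round(3).tolist() for k in (x[:,0].min(0),x[:,0].max(0))])
        g=plane(c,*r[0],.068)
        if np.linalg.norm(g[:2]-[.455,.432])<.04: print(n,'scraper grip',g.round(3),np.round(r[1],1),r[2])
E
```

```text
top blk bed xy -0.159 -0.116 0.131 0.061 ang to bed 82.7
top blk bed xy 0.001 0.011 0.118 0.049 ang to bed 89.9
top blk bed xy 0.083 0.011 0.118 0.049 ang to bed 90.1
top scraper grip [0.453 0.423 0.068] [ 8. 37.] 90.0
top brown bed xy -0.094 -0.215 111.0 [[0.499, -0.244], [0.433, -0.259]]
top brown bed xy -0.034 -0.197 145.5 [[0.554, -0.204], [0.508, -0.259]]
top brown bed xy 0.019 -0.173 29.5 [[0.603, -0.19], [0.548, -0.213]]
top brown bed xy 0.105 -0.172 23.5 [[0.68, -0.187], [0.643, -0.201]]
scene blk bed xy 0.08 0.011 0.117 0.044 ang to bed 89.1
scene blk bed xy -0.003 0.011 0.118 0.044 ang to bed 89.1
scene blk bed xy -0.023 -0.17 0.097 0.046 ang to bed 1.5
scene blk bed xy -0.082 0.012 0.119 0.047 ang to bed 89.0
scene brown bed xy 0.063 -0.021 69.5 [[0.567, -0.084], [0.615, 0.003]]
scene brown bed xy -0.024 0.009 126.5 [[0.499, -0.088], [0.529, 0.042]]
scene scraper grip [0.471 0.425 0.068] [14. 34.] 90.0
scene brown bed xy -0.006 -0.186 332.0 [[0.432, -0.277], [0.667, -0.171]]
scene brown bed xy -0.126 0.011 119.0 [[0.388, -0.097], [0.445, 0.037]]
```

```bash
python3 -c "
from cell import sign_off
print(sign_off())"
```

```text
the job is handed in; nothing more can be done
None
```

The job is handed in: by my last camera measurements all five offcuts are in the tray, the three photo blocks lie face up and square on the pad, the dial is on the long mark and the scraper stands on the table; no verdict was returned.

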